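# Load the laundry dosing dock with detergent cartridges

### The arm

A 6-joint arm with a two-finger parallel gripper is mounted at the origin on the work surface. World frame = base frame: x ahead of the robot, y to its left, z up, the work surface at z = 0. Lengths are in mm, angles in rad, forces in N, time in s.
With the tool pointing down it reaches from about 400 to 825 mm from the base axis. Payload 7 kg.
Tool frame: the origin (TCP) lies on the centre line of the jaws, within the pads' length; the fingertips stand 8 mm ahead of it and the grasp point (between the pads) lies 11 mm behind it; z points along the fingers, y is the line along which they close (so a half turn about z gives the same grasp; the last joint's range is limited). The gripper opens to 88 mm and grips with 3 to 60 N. Pads are 19 mm wide; open, the fingers measure 130 mm over their backs; the gripper's body (78 mm by 193 mm) begins 47 mm behind the grasp point.
Start: joints at [1.502, 0.359, 0.012, 0, -1.224, -0.288], TCP at [235.77, 632.462, 234.561] pointing down, gripper open.
Joint ranges: [-3.07, 3.07], [-1.43, 2.12], [-1.02, 1.25], [-3.03, 1.67], [-3.05, -0], [-3.03, 3.03]. Speed limits (rad/s): [2.39, 2.39, 3.01, 3.14, 3.14, 3.14].

### API

Orientations are given as a rotation vector (axis times angle).
In Python, from station import sensors, viewer, hand_in gives the robot as it stands.
- The arm moves only by the tool apply_moves, never from a script. Its argument "series" is a list of rows, each a list of 3 entries, a list of its own where there are three numbers: the turn, a rotation vector about the tool's x, y, z in rad, then the shift along the tool's x, y, z in m, then the opening, from 0 (shut) to 1 (fully open). A call has 1 to 12 rows; each row is the pose to reach, as a shift and turn from the pose commanded when the call began, along the tool's axes at that moment; what a row does not reach only later rows make up. A row lasts 1/12 s, in which the tool goes at most 41.7 mm and 7.16 degrees, less where a joint would pass 70% of its speed; a pose out of reach is approached as far as the arm can. A call with a gripper value outside its range is refused whole. The fingers move at their own pace and stop on an object; "squeeze" is the grip in N (left out, the last holds). Time passes only in rows, so rows that repeat a pose let the fingers close. It gives the time, the measured TCP pose, the force, the opening and the grip force at its end, in the units of the state.
- sensors.sense(): the state, without advancing time (a new reading comes with each control period).
- viewer.grab_frame(name): name is "scene" or "top" or "wrist"; returns the picture (480x640x3 uint8, blue, green, red); there is no depth.
- viewer.camera_params(name): a dict with "K" (3x3 intrinsics, pixels), "k1" (the pictures are not rectified: a ray, as slopes to the right and down, at radius r is drawn at 1 + k1 r^2 times it, then the intrinsics apply), "rvec" (rotation vector, rad) and "tvec" (3), from world to camera coordinates, as OpenCV has them. Camera axes: x right, y down, z forward; pixel columns grow to the right and rows downward; lengths in mm; the calibration is good to about 2 mm. A picture is of the moment at which its call begins: read the wrist's pose just before it. camera_params takes no time and is no camera call; for the wrist camera it gives the pose at the moment of the call.
- hand_in(): hands the job in; it is judged then, once.
The state is a dict: "t": time; "joint_positions": joint angles; "joint_velocities": joint speeds; "joint_torque": joint torques, N m; "position": TCP position; "tcp_rot": TCP orientation; "force": force on the tool from outside, world axes, zero at the start; "torque": the same for the moment, N m; "grip_width": opening from 0.0 (shut) to 1.0 (fully open); "grasp_force": force on a finger pad.
Only numpy, scipy, OpenCV 4.12 (cv2) and the standard library are available. Lean on these libraries where they do the work, as an engineer would, in place of code of your own. Each camera call takes 0.05 s, during which the arm holds its last target. There are 200 camera calls.

### The job

Change the cartridges of the laundry's dosing dock: first swing the red lever over to unlocked; then put every spent, black-necked cartridge from the dock into the yellow tray, and lay every fresh, standing cartridge on its side in the channel whose coupling has its colour, neck towards the coupling, and slide it along until you feel it meet the coupling's stop. When all are fully home, swing the lever back to locked and then press the white prime button all the way down; leave the other things on the counter standing where they are.

Things in the scene. Friction and masses are not known exactly. Their poses are not given: they have to be found in the camera images.
- cartridge_blue: loose detergent cartridge, a white bottle with a blue band and blue neck, 145 mm long, about 0.2 to 0.4 kg, standing on its base at the start. Origin: centre of its flat base; +z runs along its axis to the neck. Round body 46 mm across from z 0 to 97 mm, then a shoulder to a neck 24 mm across that ends flat at z 145 mm. May be absent.
- tip_blue (a point): centre of the flat neck end of the blue cartridge, 145 mm along its axis from the base; seated, it lies flat against the rigid stop face of the blue coupling, 45 mm above the channel's origin. Sliding along the V takes 2 to 5 N, and the force rises sharply at the stop
- channel_blue: fixed cradle channel with a blue coupling block, in any of the dock's three places. Origin: on its underside (10 mm above the table), below the flat stop face; +x runs from that face along the channel to its open end. A cartridge lies in a V from x 50 to 175 mm, axis level along x, 45 mm above the origin. Coupling block: x -28 to 0, 64 mm wide, top 21 mm above that axis.
- cartridge_green: loose detergent cartridge, a white bottle with a green band and green neck, 145 mm long, about 0.2 to 0.4 kg, standing on its base at the start. Origin: centre of its flat base; +z runs along its axis to the neck. Round body 46 mm across from z 0 to 97 mm, then a shoulder to a neck 24 mm across that ends flat at z 145 mm. May be absent.
- tip_green (a point): centre of the flat neck end of the green cartridge, 145 mm along its axis from the base; seated, it lies flat against the rigid stop face of the green coupling, 45 mm above the channel's origin. Sliding along the V takes 2 to 5 N, and the force rises sharply at the stop
- channel_green: fixed cradle channel with a green coupling block, in any of the dock's three places. Origin: on its underside (10 mm above the table), below the flat stop face; +x runs from that face along the channel to its open end. A cartridge lies in a V from x 50 to 175 mm, axis level along x, 45 mm above the origin. Coupling block: x -28 to 0, 64 mm wide, top 21 mm above that axis.
- cartridge_orange: loose detergent cartridge, a white bottle with an orange band and orange neck, 145 mm long, about 0.2 to 0.4 kg, standing on its base at the start. Origin: centre of its flat base; +z runs along its axis to the neck. Round body 46 mm across from z 0 to 97 mm, then a shoulder to a neck 24 mm across that ends flat at z 145 mm. May be absent.
- tip_orange (a point): centre of the flat neck end of the orange cartridge, 145 mm along its axis from the base; seated, it lies flat against the rigid stop face of the orange coupling, 45 mm above the channel's origin. Sliding along the V takes 2 to 5 N, and the force rises sharply at the stop
- channel_orange: fixed cradle channel with an orange coupling block, in any of the dock's three places. Origin: on its underside (10 mm above the table), below the flat stop face; +x runs from that face along the channel to its open end. A cartridge lies in a V from x 50 to 175 mm, axis level along x, 45 mm above the origin. Coupling block: x -28 to 0, 64 mm wide, top 21 mm above that axis.
- spent_blue: spent, light (90 g) cartridge with black band and black neck, same shape and size as the fresh ones, lying fully home in channel_blue at the start. Origin: on its axis, in the middle of the 97 mm long, 46 mm thick body; -x runs along its axis to the neck end, 96.5 mm from the origin. May be absent.
- spent_green: spent, light (90 g) cartridge with black band and black neck, same shape and size as the fresh ones, lying fully home in channel_green at the start. Origin: on its axis, in the middle of the 97 mm long, 46 mm thick body; -x runs along its axis to the neck end, 96.5 mm from the origin. May be absent.
- spent_orange: spent, light (90 g) cartridge with black band and black neck, same shape and size as the fresh ones, lying fully home in channel_orange at the start. Origin: on its axis, in the middle of the 97 mm long, 46 mm thick body; -x runs along its axis to the neck end, 96.5 mm from the origin. May be absent.
- tray: fixed shallow yellow return tray, 210 x 160 mm, rim 10 mm high, rim and floor 4 mm thick; origin: centre of its underside, +x along the long side
- dock: fixed grey dock plate, 250 x 290 x 10 mm, carrying three channels side by side, 90 mm apart, all pointing along its +x (open ends at +x, away from the robot). Each V is two strips at 45 degrees that reach 27 mm to each side of the cartridge axis and stay 11 mm or more below it, so fingers fit beside the cartridge. Origin: on the underside, below the middle channel's stop face.
- lock (a joint): red-knobbed lock lever on the control panel, rad: 0 = unlocked, leaning 0.5 rad from upright towards the panel's button (-x) end; 1.0 = locked, leaning 0.5 rad towards the panel's +x. Stays where it is left; 1 to 2 N at the knob moves it.
- lock_tip (a point): centre of the lever's red ball knob, 26 mm across, on a 10 mm rod. It swings in the panel's x-z plane, on a 60 mm radius about a cross axis 47 mm above the table that lies 50 mm along the panel's +x from its centre; 107 mm high when upright, 100 mm at either end
- prime (a joint): travel of the white round prime button, m: 0 = up, 0.006 = fully down (5 N, springs back)
- prime_top (a point): centre of the top of the prime button, 32 mm across; pressed straight down
- panel: fixed aluminium control panel, 210 x 90 x 25 mm; origin: centre of its underside; the button stands 60 mm along its -x, the lever's housing 50 mm along its +x from the centre
- cup: clear plastic measuring cup, 68 mm across, 60 mm tall, loose bystander; origin: centre of its underside, z up
- soap: amber soap bottle with black cap, 60 mm across, 140 mm tall, loose bystander; origin: centre of its underside, z up
- jar: white jar with green lid, 76 mm across, 100 mm tall, loose bystander; origin: centre of its underside, z up
- brush: scrubbing brush lying on the table, about 0.2 m long, loose bystander; origin: centre of its underside, z up

How it is judged:
By the outcome, as a careful person would: the job done as asked, in the order asked, and still so for the second after the job is handed in, with the robot touching nothing.
Of spent_blue, spent_green, spent_orange only 1 to 2 are there at a start; the rules pass over those that are not, and their reading is None.
Of cartridge_blue, cartridge_green, cartridge_orange only 2 to 3 are there at a start; the rules pass over those that are not, and their reading is None.
At some moment in a run one of cartridge_blue, cartridge_green, cartridge_orange may be knocked a few centimetres aside while the robot is not near it.
It also fails if it takes over 210 s, if anything falls off the work surface, if the arm or the gripper's body presses on something with over 40 N, if the wrist force passes 120 N, or if a joint passes its speed limit or range.

## Working session

There is one attempt and no reset: what is moved stays moved. The work goes in short steps, Python scripts to look and compute and a tool call to move; the robot and the scene stay as the last step left them, time stands still between calls to the robot, and variables do not carry over. Pictures are saved under pics/ and viewed, at most 14 in all, crops included, and the job is handed in when it is done.

Besides the shell and the picture viewer there is one more tool, called by a JSON object that holds its "fn" and its "kwargs". apply_moves: Moves the arm, as the interface text tells. Its arguments: {"type":"object","properties":{"series":{"type":"array"},"squeeze":{"type":"number"}},"required":["series"]}

```bash
ls; mkdir -p pics; python3 - <<'E'
from station import sensors, viewer
import cv2
print(sensors.sense())
for n in("scene","top"):
    f=viewer.grab_frame(n); cv2.imwrite(f"pics/{n}0.png",f); print(n,viewer.camera_params(n))
E
```

```text
pics
{'t': 0.0, 'joint_positions': array([ 1.50210114e+00,  3.59397573e-01,  1.10547148e-02, -3.53694727e-04,
       -1.22409600e+00, -2.88062932e-01]), 'joint_velocities': array([ 8.65932053e-04,  8.61598508e-05, -1.37819153e-03, -5.28928276e-04,
        2.22446835e-03, -4.58951975e-04]), 'joint_torque': array([ 3.24154826e-04, -5.82714415e+01,  2.93053883e+01,  6.99757263e+00,
        7.02723657e-03, -1.67411736e-04]), 'position': array([235.61601562, 632.0317667 , 233.61332213]), 'tcp_rot': array([ 3.09006759e+00, -5.57317156e-01, -2.36678910e-04]), 'force': array([ 0.50667967, -0.36374988, -0.63078016]), 'torque': array([ 0.00259497, -0.01621705, -0.01687965]), 'grasp_force': 0.0, 'grip_width': 1.0021831769041245}
scene {'K': array([[513.08532173,   0.        , 324.82658084],
       [  0.        , 513.08532173, 234.44078935],
       [  0.        ,   0.        ,   1.        ]]), 'k1': -0.13824944464408012, 'rvec': array([ 0.72107746,  2.64106991, -1.10267644]), 'tvec': array([ 412.07049587, -136.91007688, 1595.82075885])}
top {'K': array([[488.2684045 ,   0.        , 324.94873047],
       [  0.        , 488.2684045 , 234.06324417],
       [  0.        ,   0.        ,   1.        ]]), 'k1': -0.058276527461746594, 'rvec': array([ 2.11234525, -2.17450601,  0.14366319]), 'tvec': array([  54.83549769,  524.91053685, 1122.3768363 ])}
```

View pics/scene0.png

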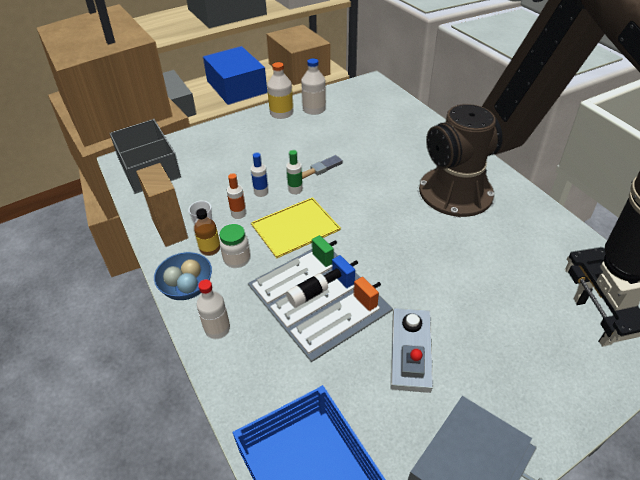

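View pics/top0.png

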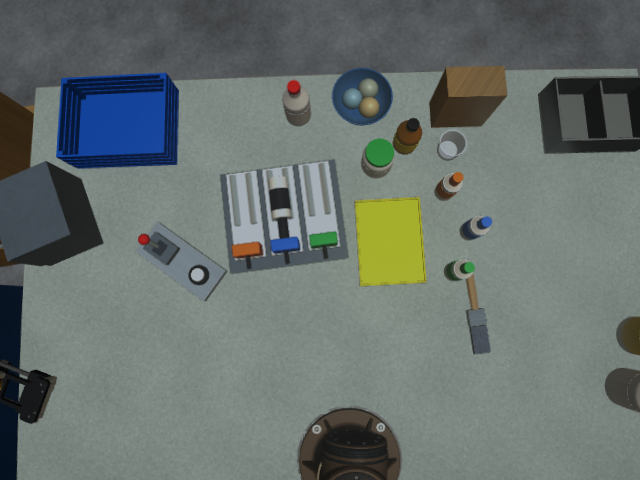

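Scene: orange/blue/green fresh bottles stand right of the tray (top view ≈(452,185), (480,227), (462,270)). There is one spent cartridge, in the blue channel (280,200). The channels left to right are orange, blue, green, and the red knob at (143,239) is leaning away from the button (locked).

```bash
cat > h.py <<'E'
import numpy as np, cv2
from scipy.spatial.transform import Rotation as R
from station import sensors, viewer
H={'red':[(0,6),(174,180)],'orange':[(7,18)],'yellow':[(25,33)],'green':[(50,75)],'blue':[(106,122)]}
def mask(f,c,s=150,v=90):
    h=cv2.cvtColor(f,cv2.COLOR_BGR2HSV); m=0
    for a,b in H[c]: m=m|cv2.inRange(h,(a,s,v),(b,255,255))
    return m
def blobs(f,c,amin=25,**k):
    n,l,st,ce=cv2.connectedComponentsWithStats(mask(f,c,**k))
    return [(np.round(ce[i],1).tolist(),st[i].tolist()) for i in range(1,n) if st[i,4]>=amin]
def rays(uv,p):
    x=cv2.undistortPoints(np.float64(uv).reshape(-1,1,2),p['K'],np.array([p['k1'],0,0,0,0.]))[:,0]
    Rm=cv2.Rodrigues(np.float64(p['rvec']))[0]
    return (-Rm.T@np.ravel(p['tvec'])), np.c_[x,np.ones(len(x))]@Rm
def plane(uv,p,z):
    o,d=rays(uv,p); return o+d*((z-o[2])/d[:,2])[:,None]
def proj(X,p):
    return cv2.projectPoints(np.float64(X).reshape(-1,1,3),np.float64(p['rvec']),np.float64(p['tvec']),p['K'],np.array([p['k1'],0,0,0,0.]))[0][:,0]
def tri(obs): # [(uv,params)]
    A=np.zeros((3,3));b=np.zeros(3);L=[]
    for uv,p in obs:
        o,d=rays([uv],p); d=d[0]/np.linalg.norm(d[0]); P=np.eye(3)-np.outer(d,d); A+=P;b+=P@o;L.append((o,P))
    X=np.linalg.solve(A,b); return X,max(np.linalg.norm(P@(X-o)) for o,P in L)
E
python3 - <<'E'
from h import *
for n in("scene","top"):
    f=cv2.imread(f"pics/{n}0.png"); p=viewer.camera_params(n); print(n, 'cam at',rays([[320,240]],p)[0].round())
    for c in H: print(c,blobs(f,c))
E
```

```text
scene cam at [ 964.  859. 1033.]
red [([204.7, 285.9], [199, 280, 13, 13, 137]), ([415.9, 354.4], [410, 349, 12, 12, 112])]
orange [([277.5, 65.7], [272, 62, 12, 9, 83]), ([232.4, 180.7], [228, 174, 9, 15, 100]), ([235.8, 204.1], [228, 197, 16, 15, 174]), ([204.4, 228.4], [195, 221, 20, 14, 174]), ([365.7, 293.3], [354, 277, 25, 33, 528])]
yellow [([294.4, 226.6], [252, 198, 88, 59, 2698])]
green [([231.5, 232.7], [220, 224, 24, 18, 334]), ([322.2, 244.1], [312, 236, 21, 17, 178])]
blue [([238.5, 73.4], [203, 47, 64, 57, 2140]), ([312.2, 61.9], [308, 59, 10, 7, 62]), ([256.1, 159.2], [253, 153, 7, 14, 77]), ([258.6, 182.3], [252, 174, 14, 16, 140]), ([345.0, 269.8], [332, 255, 23, 33, 337]), ([304.1, 444.5], [233, 385, 152, 95, 8133])]
top cam at [ 362.   32. 1186.]
red [([293.2, 86.2], [287, 80, 13, 13, 121]), ([143.2, 238.9], [138, 234, 11, 11, 87])]
orange [([417.2, 134.6], [414, 129, 8, 12, 53]), ([457.4, 177.0], [453, 172, 10, 11, 81]), ([245.6, 249.1], [232, 242, 28, 15, 322])]
yellow [([389.8, 241.3], [355, 198, 71, 88, 5546])]
green [([379.4, 152.0], [366, 139, 28, 27, 584]), ([322.9, 238.5], [310, 232, 27, 14, 281]), ([468.8, 266.9], [465, 263, 9, 9, 69])]
blue [([117.6, 120.5], [56, 73, 111, 84, 6215]), ([168.0, 97.0], [168, 78, 1, 39, 39]), ([134.0, 84.3], [107, 83, 49, 3, 63]), ([171.0, 107.5], [171, 82, 2, 53, 54]), ([90.1, 86.5], [77, 86, 28, 2, 37]), ([112.6, 89.5], [90, 88, 47, 4, 56]), ([173.9, 122.5], [173, 92, 2, 56, 64]), ([177.1, 108.6], [177, 92, 2, 35, 36]), ([163.8, 143.8], [149, 121, 19, 35, 53]), ([165.3, 154.2], [152, 142, 19, 17, 37]), ([164.4, 160.4], [152, 156, 22, 6, 27]), ([158.3, 164.2], [145, 164, 29, 2, 31]), ([486.0, 221.5], [481, 217, 11, 10, 82]), ([284.4, 243.8], [271, 237, 28, 15, 327])]
```

```bash
python3 - <<'E'
import cv2
a=cv2.imread("pics/scene0.png")[140:210,210:350]; b=cv2.imread("pics/top0.png")[155:295,420:510]
c=cv2.imread("pics/top0.png")[150:310,130:360]; d=cv2.imread("pics/scene0.png")[230:400,240:440]
import numpy as np
o=np.zeros((600,800,3),np.uint8)
def put(i,x,y,s):
    i=cv2.resize(i,None,fx=s,fy=s,interpolation=cv2.INTER_CUBIC); h,w=i.shape[:2]; o[y:y+h,x:x+w]=i[:600-y,:800-x]
put(a,0,0,3);put(b,430,0,2);put(c,0,280,1.9);put(d,445,285,1.75)
cv2.imwrite("pics/c1.png",o)
E
```

```text
(no output)
```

View pics/c1.png

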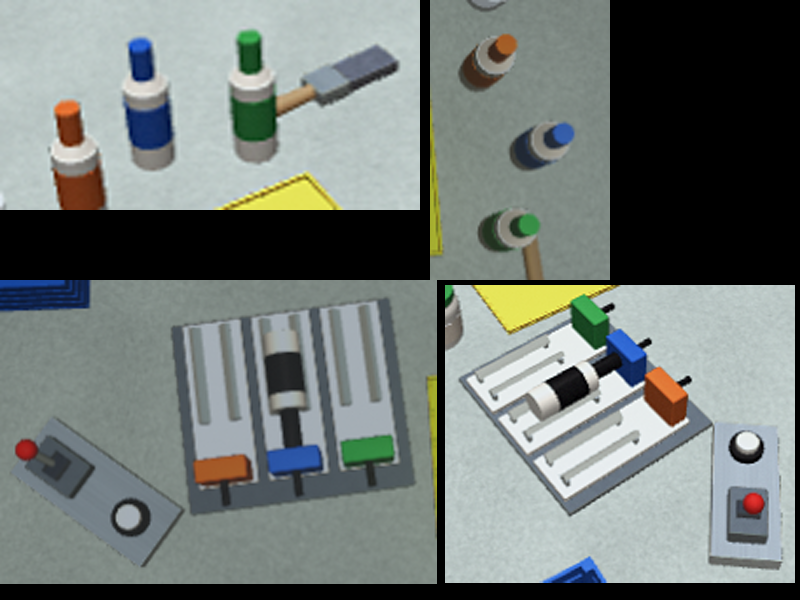

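```bash
python3 - <<'E'
from h import *
s=viewer.camera_params("scene");t=viewer.camera_params("top")
np.set_printoptions(suppress=True,precision=1)
print('knob',tri([((415.9,354.4),s),((143.2,238.9),t)]))
print('neck blobs: orange',tri([((232.4,178),s),((457.4,177.),t)]),'blue',tri([((256.1,156),s),((486,221.5),t)]))
print('necktop z145 top', plane([[457.8,176.5],[486.4,221],[468.8,266.9]],t,143))
print('neck scene top', plane([[231.7,176.5],[255.7,155],[291.5,153]],s,143))
print('couplings top', plane([[245.6,249.1],[284.4,243.8],[322.9,238.5]],t,76))
for c,u,v in(('orange',(365.7,293.3),(245.6,249.1)),('blue',(345,269.8),(284.4,243.8)),('green',(322.2,244.1),(322.9,238.5))): print(c,tri([(u,s),(v,t)]))
f=cv2.imread('pics/top0.png')
y=mask(f,'yellow'); c=max(cv2.findContours(y,0,2)[0],key=cv2.contourArea); b=cv2.boxPoints(cv2.minAreaRect(c)); print('tray',b,plane(b,t,10),plane([b.mean(0)],t,10))
# dock plate by dark-grey corner read + button
print('dock corners', plane([[221,174],[333,160],[348,257],[231,272]],t,10))
h=cv2.cvtColor(f,cv2.COLOR_BGR2HSV)[250:300,170:230]; w=cv2.inRange(h,(0,0,190),(180,60,255)); n,l,st,ce=cv2.connectedComponentsWithStats(w); print(st,ce+[170,250])
E
```

```text
knob (array([518. , 451.5, 102. ]), np.float64(0.25218539157985875))
neck blobs: orange (array([ 629.5, -256.9,  135.2]), np.float64(1.9729734008055269)) blue (array([ 528.6, -313. ,  137.4]), np.float64(0.775516082331207))
necktop z145 top [[ 630.4 -256.9  143. ]
 [ 529.4 -312.5  143. ]
 [ 431.  -267.1  143. ]]
neck scene top [[ 630.2 -252.6  143. ]
 [ 529.7 -310.   143. ]
 [ 435.1 -263.5  143. ]]
couplings top [[491.4 222.3  76. ]
 [501.  132.9  76. ]
 [510.6  44.3  76. ]]
orange (array([493.9, 226.9,  50.9]), np.float64(0.4462791733709746))
blue (array([501. , 136.9,  54.2]), np.float64(3.3789025769388727))
green (array([510.8,  44.7,  70.9]), np.float64(0.582766078524212))
tray [[354.6 200.5]
 [420.2 196.2]
 [425.7 281.6]
 [360.1 285.9]] [[ 611.4  -35.4   10. ]
 [ 617.3 -197.2   10. ]
 [ 407.7 -198.8   10. ]
 [ 402.3  -40.9   10. ]] [[ 508.4 -117.9   10. ]]
dock corners [[689.1 294.4  10. ]
 [715.9  14.5  10. ]
 [472.6 -14.3  10. ]
 [444.4 269.4  10. ]]
[[   0    0   60   50 3000]] [[199.5 274.5]]
```

```bash
cat >> h.py <<'E'
import json,os
np.set_printoptions(suppress=True,precision=4)
def cmd():
    if os.path.exists('cmd.json'): j=json.load(open('cmd.json')); return np.array(j['p']),R.from_rotvec(j['r'])
    s=sensors.sense(); return np.array([235.77,632.462,234.561]),R.from_rotvec(s['tcp_rot'])
def setcmd(p,r): json.dump({'p':list(map(float,p)),'r':r.as_rotvec().tolist()},open('cmd.json','w'))
def down(az): # tool pointing down, tool x at azimuth az
    c,s=np.cos(az),np.sin(az); return R.from_matrix(np.array([[c,s,0],[s,-c,0],[0,0,-1]]))
def plan(*tg): # successive (pos,R) targets -> rounded turn/shift each as its own call; stores last
    p,r=cmd()
    for q,r2 in tg:
        r2=r if r2 is None else r2
        t=np.round((r.inv()*r2).as_rotvec(),4); d=np.round(r.inv().apply(np.array(q)-p)/1000,4)
        print('turn',t.tolist(),'shift',d.tolist()); p=p+r.apply(d*1000); r=r*R.from_rotvec(t)
    setcmd(p,r)
def plan1(*tg): # targets all relative to the present pose (rows of one call); stores last
    p,r=cmd()
    for q,r2 in tg:
        r2=r if r2 is None else r2
        t=np.round((r.inv()*r2).as_rotvec(),4); d=np.round(r.inv().apply(np.array(q)-p)/1000,4)
        print('row turn',t.tolist(),'shift',d.tolist())
    setcmd(p+r.apply(d*1000),r*R.from_rotvec(t))
def where():
    s=sensors.sense(); p,r=cmd(); m=R.from_rotvec(s['tcp_rot'])
    print('t',round(s['t'],2),'pos',s['position'].round(1),'err',(s['position']-p).round(1),'roterr',(r.inv()*m).as_rotvec().round(3),'F',s['force'].round(1),'g',round(s['grip_width'],3),round(s['grasp_force'],1),'q',s['joint_positions'].round(3))
    return s
E
python3 - <<'E'
from h import *
t=viewer.camera_params("top"); w=viewer.camera_params("wrist")
b=plane([[199,274]],t,38)[0]; k=np.array([518,451.5]); v=k-b[:2]; print(b,np.linalg.norm(v),np.arctan2(v[1],v[0]))
p,r=cmd(); Rw=cv2.Rodrigues(w['rvec'])[0]; o=-Rw.T@w['tvec']
print('cam in tool',r.inv().apply(o-p),'\n',r.as_matrix().T@Rw.T, w['K'][0,0])
plan(([470,330,330],down(-0.4)))
E
```

```text
[439.7514 339.93    38.    ] 136.2743795575649 0.9591709021739645
cam in tool [  70.6633    1.6394 -149.9657] 
 [[-0.0006 -0.9642 -0.265 ]
 [ 1.     -0.0005 -0.0005]
 [ 0.0003 -0.265   0.9642]] 358.05301151731726
turn [0.0015, -0.0002, 0.0431] shift [0.3251, 0.2017, -0.0951]
```

{"fn": "apply_moves", "kwargs": {"series": [[[0,0,0.0431],[0.3251,0.2017,-0.0951],1],[[0,0,0.0431],[0.3251,0.2017,-0.0951],1],[[0,0,0.0431],[0.3251,0.2017,-0.0951],1],[[0,0,0.0431],[0.3251,0.2017,-0.0951],1],[[0,0,0.0431],[0.3251,0.2017,-0.0951],1],[[0,0,0.0431],[0.3251,0.2017,-0.0951],1],[[0,0,0.0431],[0.3251,0.2017,-0.0951],1],[[0,0,0.0431],[0.3251,0.2017,-0.0951],1],[[0,0,0.0431],[0.3251,0.2017,-0.0951],1],[[0,0,0.0431],[0.3251,0.2017,-0.0951],1],[[0,0,0.0431],[0.3251,0.2017,-0.0951],1],[[0,0,0.0431],[0.3251,0.2017,-0.0951],1]]}}

```text
t: 1.1
position: [470.5, 328.9, 329.7]
tcp_rot: [-3.078, 0.628, 0.0]
force: [-0.9, 0.5, -0.1]
grip_width: 1.001
grasp_force: 0.0
```

```bash
python3 - <<'E'
from h import *
where()
p=viewer.camera_params('wrist'); f=viewer.grab_frame('wrist'); cv2.imwrite('pics/w1.png',f); json.dump({k:np.array(v).tolist() for k,v in p.items()},open('w1.json','w'))
for c in ('red','orange','green','blue'): print(c,blobs(f,c))
E
```

```text
t 1.1 pos [470.5 328.9 329.7] err [ 0.5 -1.1 -0.3] roterr [ 0.    -0.     0.002] F [-0.9  0.5 -0.1] g 1.001 0.0 q [ 0.951  0.145 -0.059 -0.    -1.366  0.218]
red [([196.5, 207.0], [185, 196, 24, 23, 441])]
orange [([389.6, 143.4], [363, 120, 65, 48, 671])]
green [([546.5, 62.7], [517, 39, 60, 49, 1513])]
blue [([61.9, 35.4], [0, 0, 177, 119, 8312]), ([470.0, 102.9], [430, 79, 72, 50, 1631])]
```

View pics/w1.png

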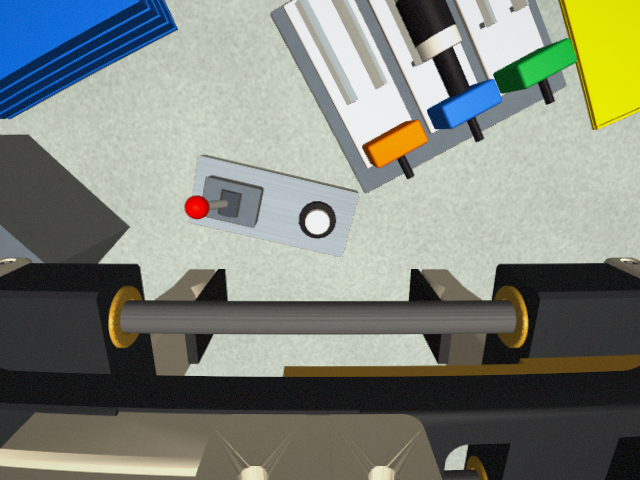

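Wrist view: knob (197,207), prime button (317,220), orange/blue/green couplings at (395,143), (467,104), (538,64). All are clear.

```bash
python3 - <<'E'
from h import *
np.set_printoptions(suppress=True,precision=1)
s=viewer.camera_params("scene");t=viewer.camera_params("top"); w={k:np.array(v) for k,v in json.load(open('w1.json')).items()}; w['k1']=float(w['k1'])
k,e=tri([((415.9,354.4),s),((143.2,238.9),t),((196.5,207.),w)]); print('knob',k,e)
f=cv2.imread('pics/w1.png'); h=cv2.cvtColor(f,cv2.COLOR_BGR2HSV)
m=cv2.inRange(h,(0,0,200),(180,40,255)); m[:195]=0;m[245:]=0;m[:,:295]=0;m[:,340:]=0
mm=cv2.moments(m,True); b=(mm['m10']/mm['m00'],mm['m01']/mm['m00']); print('btn px',b,mm['m00'])
B,e=tri([(b,w),((199,274),t),((412,320.5),s)]); print('button',B,e)
v=(k-B)[:2]; print(np.linalg.norm(v),np.arctan2(v[1],v[0]))
# lower edge px (robot side) top corners of couplings from polygon
for c,n in(('orange',(350,110,440,175)),('blue',(420,70,510,135)),('green',(490,35,580,100))):
    mk=mask(f,c,s=120,v=60); z=np.zeros_like(mk); x0,y0,x1,y1=n; z[y0:y1,x0:x1]=mk[y0:y1,x0:x1]
    cs=cv2.findContours(z,0,2)[0]; q=cv2.convexHull(np.vstack([a for a in cs if cv2.contourArea(a)>20])); q=cv2.approxPolyDP(q,2.5,True)[:,0]; print(c,q.tolist()); print(plane(q,w,76))
E
```

```text
knob [517.4 451.3 101.6] 1.1402234473642057
btn px (313.2353579175705, 224.18980477223428) 922.0
button [437.7 344.5  38. ] 5.775230730212841
133.2690410531098 0.9302887119050165
orange [[419, 121], [427, 138], [425, 143], [380, 167], [370, 162], [363, 145], [406, 121]]
[[504.5 193.4  76. ]
 [484.  191.2  76. ]
 [479.7 195.   76. ]
 [474.5 250.3  76. ]
 [484.  258.7  76. ]
 [504.3 259.1  76. ]
 [510.  206.6  76. ]]
blue [[494, 80], [501, 97], [499, 103], [452, 128], [435, 128], [428, 109], [472, 85]]
[[513.7 104.1  76. ]
 [494.1 102.   76. ]
 [488.9 105.8  76. ]
 [483.5 162.1  76. ]
 [490.7 179.5  76. ]
 [512.6 180.2  76. ]
 [517.8 128.   76. ]]
green [[570, 40], [575, 62], [526, 88], [500, 91], [495, 78], [497, 71], [537, 49], [567, 38]]
[[521.9  14.5  76. ]
 [498.4  14.9  76. ]
 [492.7  73.4  76. ]
 [500.5 101.2  76. ]
 [515.3 102.5  76. ]
 [521.2  98.4  76. ]
 [526.4  51.2  76. ]
 [525.1  17.1  76. ]]
```

```bash
python3 - <<'E'
from h import *
s=viewer.camera_params("scene");t=viewer.camera_params("top"); w={k:np.array(v) for k,v in json.load(open('w1.json')).items()}; w['k1']=float(w['k1'])
B,e=tri([((317,219.5),w),((199,274),t),((412,320.5),s)]); print('button',B,e)
k=np.array([517.4,451.3]); v=k-B[:2]; az=np.arctan2(v[1],v[0]); print(np.linalg.norm(v),az)
d=down(az-np.pi/2); plan1(([517.4,451.3,170],d),([517.4,451.3,89.5],d))
E
```

```text
button [438.3881 342.1111  35.5898] 2.144916744313026
134.77799805907728 0.9443894702047578
row turn [-0.0, 0.0, 0.2264] shift [-0.0035, -0.1302, 0.16]
row turn [-0.0, 0.0, 0.2264] shift [-0.0035, -0.1302, 0.2405]
```

{"fn": "apply_moves", "kwargs": {"series": [[[0,0,0.2264],[-0.0035,-0.1302,0.16],0.7],[[0,0,0.2264],[-0.0035,-0.1302,0.16],0.7],[[0,0,0.2264],[-0.0035,-0.1302,0.16],0.7],[[0,0,0.2264],[-0.0035,-0.1302,0.16],0.7],[[0,0,0.2264],[-0.0035,-0.1302,0.16],0.7],[[0,0,0.2264],[-0.0035,-0.1302,0.16],0.7],[[0,0,0.2264],[-0.0035,-0.1302,0.19],0.7],[[0,0,0.2264],[-0.0035,-0.1302,0.22],0.7],[[0,0,0.2264],[-0.0035,-0.1302,0.2405],0.7],[[0,0,0.2264],[-0.0035,-0.1302,0.2405],0.7]]}}

```text
t: 1.98
position: [514.2, 449.6, 83.6]
tcp_rot: [2.981, -0.964, -0.006]
force: [-0.8, -1.7, -0.5]
grip_width: 0.701
grasp_force: 0.0
```

{"fn": "apply_moves", "kwargs": {"series": [[[0,0,0],[0,0,0],0.1],[[0,0,0],[0,0,0],0.1],[[0,0,0],[0,0,0],0.1],[[0,0,0],[0,0,0],0.1],[[0,0,0],[0,0,0],0.1],[[0,0,0],[0,0,0],0.1],[[0,0,0],[0,0,0],0.1],[[0,0,0],[0,0,0],0.1],[[0,0,0],[0,0,0],0.1],[[0,0,0],[0,0,0],0.1]], "squeeze": 8}}

```text
t: 2.82
position: [517.7, 451.5, 89.9]
tcp_rot: [-2.988, 0.967, -0.001]
force: [-1.2, 0.2, 6.2]
grip_width: 0.295
grasp_force: 7.9
```

```bash
python3 - <<'E'
from h import *
s=where()
E
```

```text
t 2.82 pos [517.7 451.5  89.9] err [0.3 0.2 0.4] roterr [ 0.001  0.    -0.   ] F [-1.2  0.2  6.2] g 0.295 7.9 q [ 1.     0.489 -0.133  0.    -0.948 -0.056]
```

{"fn": "apply_moves", "kwargs": {"series": [[[0,0,0],[0,0.008,-0.0033],0.1],[[0,0,0],[0,0.016,-0.0055],0.1],[[0,0,0],[0,0.024,-0.0068],0.1],[[0,0,0],[0,0.032,-0.0072],0.1],[[0,0,0],[0,0.04,-0.006],0.1],[[0,0,0],[0,0.048,-0.004],0.1],[[0,0,0],[0,0.055,-0.0015],0.1],[[0,0,0],[0,0.0595,0],0.1],[[0,0,0],[0,0.0595,0],0.1],[[0,0,0],[0,0.0595,0],0.1],[[0,0,0],[0,0.0595,0],0.1]]}}

```text
t: 3.73
position: [485.9, 407.7, 91.6]
tcp_rot: [-2.979, 0.962, -0.007]
force: [9.9, 12.6, 3.8]
grip_width: 0.32
grasp_force: 8.5
```

```bash
python3 - <<'E'
from h import *
p,r=cmd(); setcmd(p+r.apply([0,59.5,0]),r)
s=where()
E
```

```text
t 3.73 pos [485.9 407.7  91.6] err [3.3 4.6 2. ] roterr [ 0.012  0.001 -0.002] F [ 9.9 12.6  3.8] g 0.32 8.5 q [ 1.006  0.407 -0.269  0.002 -0.883 -0.061]
```

```bash
python3 - <<'E'
from h import *
p,r=cmd(); plan(([p[0],p[1],260],None),([520,130,320],down(0.107)))
E
```

```text
turn [0.0, 0.0, 0.0] shift [-0.0, -0.0, -0.1705]
turn [-0.0, 0.0, -0.7334] shift [0.1904, 0.1993, -0.06]
```

{"fn": "apply_moves", "kwargs": {"series": [[[0,0,0],[0,-0.003,0],0.1],[[0,0,0],[0,-0.003,0],0.6],[[0,0,0],[0,-0.003,0],0.6],[[0,0,0],[0,-0.003,0],0.6],[[0,0,0],[0,-0.003,0],0.6],[[0,0,0],[0,-0.003,-0.02],0.6],[[0,0,0],[0,0,-0.06],0.6],[[0,0,0],[0,0,-0.1],0.7],[[0,0,0],[0,0,-0.14],0.7],[[0,0,0],[0,0,-0.1705],0.7],[[0,0,0],[0,0,-0.1705],0.7]]}}

```text
t: 4.65
position: [483.9, 403.5, 266.1]
tcp_rot: [-2.983, 0.965, -0.006]
force: [0.6, 1.5, 0.8]
grip_width: 0.698
grasp_force: 0.0
```

{"fn": "apply_moves", "kwargs": {"series": [[[0,0,-0.07],[0.02,0.02,-0.006],0.7],[[0,0,-0.14],[0.04,0.04,-0.012],0.7],[[0,0,-0.24],[0.07,0.07,-0.02],0.7],[[0,0,-0.35],[0.1,0.1,-0.03],0.7],[[0,0,-0.45],[0.12,0.125,-0.04],0.7],[[0,0,-0.55],[0.145,0.15,-0.05],0.7],[[0,0,-0.65],[0.17,0.178,-0.06],0.7],[[0,0,-0.7334],[0.1904,0.1993,-0.06],0.7],[[0,0,-0.7334],[0.1904,0.1993,-0.06],0.7],[[0,0,-0.7334],[0.1904,0.1993,-0.06],0.7],[[0,0,-0.7334],[0.1904,0.1993,-0.06],0.7],[[0,0,-0.7334],[0.1904,0.1993,-0.06],0.7]]}}

```text
t: 5.65
position: [519.3, 130.2, 318.6]
tcp_rot: [3.136, 0.167, -0.003]
force: [-0.7, 0.1, -1.1]
grip_width: 0.698
grasp_force: 0.0
```

```bash
cat >> h.py <<'E'
def snap(n,cam='wrist'):
    p=viewer.camera_params(cam); f=viewer.grab_frame(cam); cv2.imwrite(f'pics/{n}.png',f); json.dump({k:np.array(v).tolist() for k,v in p.items()},open(n+'.json','w')); return f,load(n)[1]
def load(n):
    w={k:np.array(v) for k,v in json.load(open(n+'.json')).items()}; w['k1']=float(w['k1']); return cv2.imread(f'pics/{n}.png'),w
E
python3 - <<'E'
from h import *
where()
f,w=snap('w2'); f2,_=snap('top2','top')
for c in ('orange','green','blue'): print(c,blobs(f,c)[:4])
print(proj([518,451,100],w), blobs(f2,'red'))
E
```

```text
t 5.65 pos [519.3 130.2 318.6] err [-0.6  0.2 -1.4] roterr [-0.001 -0.002  0.   ] F [-0.7  0.1 -1.1] g 0.698 0.0 q [ 0.612  0.084 -0.155 -0.    -1.334  1.066]
orange [([627.2, 16.0], [610, 0, 30, 35, 597]), ([630.9, 131.3], [619, 123, 21, 20, 231]), ([236.1, 211.0], [205, 196, 63, 31, 1815])]
green [([564.5, 41.4], [533, 6, 64, 72, 3594]), ([391.4, 214.5], [364, 203, 57, 24, 1327])]
blue [([312.4, 212.2], [285, 196, 56, 31, 1575])]
[[ 17.6629 173.3898]] [([293.4, 86.7], [287, 81, 13, 13, 130])]
```

View pics/w2.png

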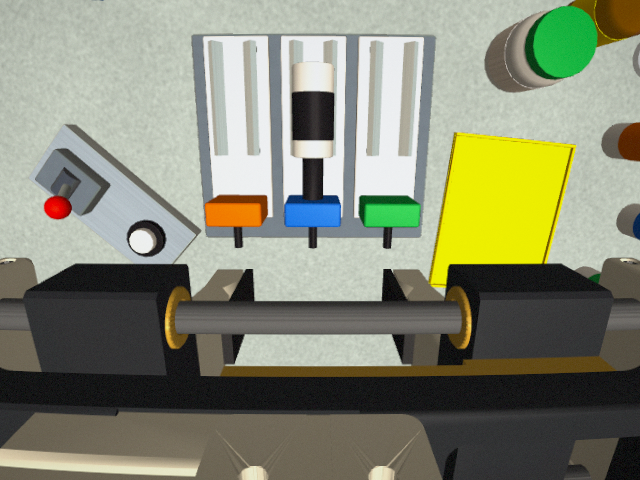

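```bash
python3 - <<'E'
from h import *
np.set_printoptions(suppress=True,precision=1)
f,w=load('w2')
print('unl knob pred',proj([483.6,404.6,100],w))
g=cv2.cvtColor(f,cv2.COLOR_BGR2HSV)
# plate: grey-blue dark; white channel inserts + plate = hull
m=cv2.inRange(g,(100,20,70),(130,90,150)); m[260:]=0;m[:,:185]=0;m[:,445:]=0
n,l,st,ce=cv2.connectedComponentsWithStats(m); i=1+np.argmax(st[1:,4]); q=cv2.convexHull(np.argwhere(l==i)[:,::-1].astype(np.int32)); a=cv2.approxPolyDP(q,4,True)[:,0]; print(a.tolist()); C=plane(a,w,10);print(C)
for c in('orange','blue','green'):
    mk=mask(f,c,s=120,v=40); cs=[x for x in cv2.findContours(mk[180:235,195:430].copy(),0,2)[0]]; x=max(cs,key=cv2.contourArea)+[195,180]; a=cv2.approxPolyDP(cv2.convexHull(x),1.8,True)[:,0]; print(c,a.tolist())
x=cv2.resize(f[20:260,190:440],None,fx=2.4,fy=2.4,interpolation=cv2.INTER_CUBIC); cv2.imwrite('pics/c2.png',x)
E
```

```text
unl knob pred [[ 61.4 209.1]]
[[382, 236], [317, 235], [349, 35], [357, 36]]
[[466.1  37.2  10. ]
 [458.3 123.9  10. ]
 [704.7 112.3  10. ]
 [704.7 102.8  10. ]]
orange [[266, 196], [267, 214], [259, 226], [234, 227], [206, 224], [205, 203], [219, 195]]
blue [[337, 197], [340, 205], [339, 226], [285, 225], [284, 206], [289, 196]]
green [[420, 205], [417, 226], [365, 226], [359, 213], [361, 196], [407, 196]]
```

View pics/c2.png

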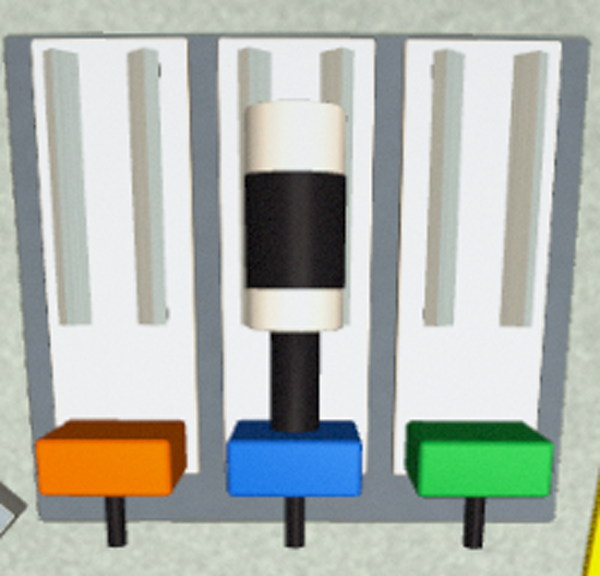

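```bash
python3 - <<'E'
from h import *
np.set_printoptions(suppress=True,precision=1)
f,w=load('w2')
c=lambda *a: np.array(a)/2.4+[190,20]
for n,q in(('orange',c((38,441),(170,441),(39,495),(170,495))),('blue',c((229,440),(362,440),(229,496),(361,496))),('green',c((421,440),(553,440),(421,496),(551,496)))): print(n); print(plane(q,w,76))
print('plate'); print(plane(c((5,37),(589,37),(553,521),(40,521)),w,10))
print('spent body sides z55', plane(c((245,230),(345,230),(247,310),(343,310)),w,55))
print('strips lower ends z~44', plane(c((60,324),(531,324),(44,50),(545,50)),w,44))
E
```

```text
orange
[[500.2 253.6  76. ]
 [506.6 192.   76. ]
 [474.1 252.5  76. ]
 [480.6 190.3  76. ]]
blue
[[509.9 164.7  76. ]
 [516.5 103.2  76. ]
 [483.1 162.5  76. ]
 [489.7 100.3  76. ]]
green
[[519.4  75.9  76. ]
 [526.1  14.4  76. ]
 [492.7  72.1  76. ]
 [499.3  10.5  76. ]]
plate
[[686.1 296.2  10. ]
 [716.3  10.9  10. ]
 [470.  -14.5  10. ]
 [439.6 270.9  10. ]]
spent body sides z55 [[604.8 167.1  55. ]
 [609.6 121.2  55. ]
 [568.7 162.9  55. ]
 [573.5 117.9  55. ]]
strips lower ends z~44 [[552.2 253.9  44. ]
 [576.5  25.4  44. ]
 [675.  266.3  44. ]
 [699.   39.3  44. ]]
```

```bash
python3 - <<'E'
from h import *
np.set_printoptions(suppress=True,precision=4)
_,w1=load('w1');_,w2=load('w2')
print(tri([((501,97),w1),(np.array((361,496))/2.4+[190,20],w2)]),tri([((494,80),w1),(np.array((362,440))/2.4+[190,20],w2)]))
d=down(0.105)
plan1(([609.5,144.1,140],d),([609.5,144.1,56.5],d))
E
```

```text
(array([492.0717, 101.2413,  76.717 ]), np.float64(2.243430157932764)) (array([514.5632, 102.4218,  71.5787]), np.float64(1.1435238091950162))
row turn [-0.0, 0.0, 0.002] shift [0.0905, -0.0044, 0.18]
row turn [-0.0, 0.0, 0.002] shift [0.0905, -0.0044, 0.2635]
```

Heights agree with about 76 for the coupling top. Now I'll grasp the spent cartridge.

{"fn": "apply_moves", "kwargs": {"series": [[[0,0,0.002],[0.03,-0.0015,0.035],0.75],[[0,0,0.002],[0.06,-0.003,0.07],0.75],[[0,0,0.002],[0.08,-0.004,0.105],0.75],[[0,0,0.002],[0.0905,-0.0044,0.14],0.75],[[0,0,0.002],[0.0905,-0.0044,0.17],0.75],[[0,0,0.002],[0.0905,-0.0044,0.195],0.75],[[0,0,0.002],[0.0905,-0.0044,0.22],0.75],[[0,0,0.002],[0.0905,-0.0044,0.24],0.75],[[0,0,0.002],[0.0905,-0.0044,0.252],0.75],[[0,0,0.002],[0.0905,-0.0044,0.259],0.75],[[0,0,0.002],[0.0905,-0.0044,0.2635],0.75],[[0,0,0.002],[0.0905,-0.0044,0.2635],0.75]]}}

```text
t: 6.75
position: [609.5, 144.3, 55.9]
tcp_rot: [3.137, 0.166, -0.001]
force: [-0.2, -0.1, 0.5]
grip_width: 0.75
grasp_force: 0.0
```

{"fn": "apply_moves", "kwargs": {"series": [[[0,0,0],[0,0,0],0.35],[[0,0,0],[0,0,0],0.35],[[0,0,0],[0,0,0],0.35],[[0,0,0],[0,0,0],0.35],[[0,0,0],[0,0,0],0.35],[[0,0,0],[0,0,0],0.35],[[0,0,0],[0,0,0],0.35],[[0,0,0],[0,0,0],0.35]], "squeeze": 12}}

```text
t: 7.42
position: [610.2, 145.4, 57.4]
tcp_rot: [-3.135, -0.165, -0.004]
force: [-1.8, 6.3, 2.4]
grip_width: 0.523
grasp_force: 12.0
```

```bash
python3 - <<'E'
from h import *
where()
plan(([609.5,144.1,160],None))
plan(([530,-118,160],None))
plan(([530,-118,30],None))
E
```

```text
t 7.42 pos [610.2 145.4  57.4] err [0.7 1.3 0.9] roterr [ 0.002  0.003 -0.   ] F [-1.8  6.3  2.4] g 0.523 12.0 q [ 0.544  0.44  -0.308 -0.001 -0.819  1.133]
turn [0.0, 0.0, 0.0] shift [0.0, -0.0, -0.1035]
turn [0.0, 0.0, 0.0] shift [-0.1065, 0.2523, -0.0]
turn [0.0, 0.0, 0.0] shift [-0.0, 0.0, 0.13]
```

{"fn": "apply_moves", "kwargs": {"series": [[[0,0,0],[0,0,-0.015],0.35],[[0,0,0],[0,0,-0.045],0.35],[[0,0,0],[0,0,-0.075],0.35],[[0,0,0],[0,0,-0.1035],0.35],[[0,0,0],[0,0,-0.1035],0.35]]}}

```text
t: 7.83
position: [612.7, 145.1, 166.9]
tcp_rot: [-3.134, -0.166, -0.016]
force: [1.7, 0.1, -0.8]
grip_width: 0.525
grasp_force: 12.0
```

{"fn": "apply_moves", "kwargs": {"series": [[[0,0,0],[-0.01,0.024,0],0.35],[[0,0,0],[-0.022,0.052,0],0.35],[[0,0,0],[-0.036,0.084,0],0.35],[[0,0,0],[-0.05,0.118,0],0.35],[[0,0,0],[-0.064,0.152,0],0.35],[[0,0,0],[-0.078,0.186,0],0.35],[[0,0,0],[-0.091,0.216,0],0.35],[[0,0,0],[-0.101,0.24,0],0.35],[[0,0,0],[-0.1065,0.2523,0],0.35],[[0,0,0],[-0.1065,0.2523,0],0.35],[[0,0,0],[-0.1065,0.2523,0],0.35]]}}

```text
t: 8.75
position: [530.1, -118.5, 160.0]
tcp_rot: [-3.137, -0.162, -0.001]
force: [0.3, 0.3, -1.2]
grip_width: 0.52
grasp_force: 12.0
```

{"fn": "apply_moves", "kwargs": {"series": [[[0,0,0],[0,0,0.025],0.35],[[0,0,0],[0,0,0.055],0.35],[[0,0,0],[0,0,0.08],0.35],[[0,0,0],[0,0,0.1],0.35],[[0,0,0],[0,0,0.115],0.35],[[0,0,0],[0,0,0.124],0.35],[[0,0,0],[0,0,0.13],0.35],[[0,0,0],[0,0,0.13],0.35],[[0,0,0],[0,0,0.13],0.35]]}}

```text
t: 9.5
position: [530.5, -117.6, 30.0]
tcp_rot: [3.137, 0.166, 0.001]
force: [0.2, 0.2, -1.3]
grip_width: 0.521
grasp_force: 12.0
```

```bash
python3 - <<'E'
from h import *
where()
E
```

```text
t 9.5 pos [ 530.5 -117.6   30. ] err [0.5 0.4 0. ] roterr [-0.     0.    -0.001] F [ 0.2  0.2 -1.3] g 0.521 12.0 q [ 0.143  0.368 -0.522  0.    -0.681  1.534]
```

{"fn": "apply_moves", "kwargs": {"series": [[[0,0,0],[0,0,0.0015],0.35],[[0,0,0],[0,0,0.0025],0.35],[[0,0,0],[0,0,0.0025],0.45],[[0,0,0],[0,0,0.0025],0.6],[[0,0,0],[0,0,0.0025],0.85],[[0,0,0],[0,0,0.0025],0.85],[[0,0,0],[0,0,-0.01],0.85],[[0,0,0],[0,0,-0.04],0.85],[[0,0,0],[0,0,-0.08],0.85],[[0,0,0],[0,0,-0.12],0.85],[[0,0,0],[0,0,-0.16],0.85],[[0,0,0],[0,0,-0.2],0.85]]}}

```text
t: 10.5
position: [529.5, -118.2, 231.8]
tcp_rot: [-3.137, -0.165, -0.0]
force: [1.3, 0.3, -0.4]
grip_width: 0.849
grasp_force: 0.0
```

```bash
python3 - <<'E'
from h import *
p,r=cmd(); setcmd(p+[0,0,200],r); where()
f,t=snap('top3','top')
for c in ('orange','blue','green'): print(c,blobs(f,c,amin=50))
from scipy.optimize import least_squares
D=[([1.502,.3594,.0111,-.0004,-1.2241,-.2881],[235.6,632,233.6]),([.951,.145,-.059,0,-1.366,.218],[470.5,328.9,329.7]),([1.0,.489,-.133,0,-.948,-.056],[517.7,451.5,89.9]),([1.006,.407,-.269,.002,-.883,-.061],[485.9,407.7,91.6]),([.612,.084,-.155,0,-1.334,1.066],[519.3,130.2,318.6]),([.143,.368,-.522,0,-.681,1.534],[530.5,-117.6,30])]
def fk(q,a):
    a1,lat,h,L2,a3,L3,L=a; phi=q[1]-q[2]
    ph2=q[1]; r=a1+L2*np.sin(ph2)+L3*np.cos(phi)+a3*np.sin(phi); z=h+L2*np.cos(ph2)-L3*np.sin(phi)+a3*np.cos(phi)-L
    return R.from_euler('z',q[0]).apply([r,lat,z])
res=least_squares(lambda a:np.concatenate([fk(q,a)-p for q,p in D]),[0,-190,300,400,0,400,200],x_scale=100); print(res.x.round(1),np.abs(res.fun).max())
E
```

```text
t 10.5 pos [ 529.5 -118.2  231.8] err [-0.5 -0.3  1.9] roterr [-0.  0.  0.] F [ 1.3  0.3 -0.4] g 0.849 0.0 q [ 0.142  0.143 -0.285 -0.    -1.143  1.534]
orange [([401.9, 127.2], [398, 122, 9, 11, 62]), ([246.3, 249.4], [232, 242, 30, 16, 356])]
blue [([120.7, 122.6], [56, 73, 123, 95, 8287]), ([485.9, 221.4], [481, 217, 11, 10, 82])]
green [([468.9, 266.7], [465, 263, 9, 9, 58])]
[   0.7 -191.9 1596.6  604.3    1.6  461.7 1772.6] 2.7191539416311343
```

```bash
cat > kin.py <<'E'
from h import *
C=np.array([[0,0,1],[-1,0,0],[0,-1,0]],float) # columns: tool x,y,z in flange frame
L=300.;S4=-1
LIM=np.array([[-3.07,3.07],[-1.43,2.12],[-1.02,1.25],[-3.03,1.67],[-3.05,0],[-3.03,3.03]])
def ik(p,r,L=None,S4=None):
    L=L or globals()['L'];S4=S4 or globals()['S4']
    w=np.array(p)-L*r.as_matrix()[:,2]; h=L-176; rr=np.hypot(w[0],w[1])
    if rr<193: return None
    q1=np.arctan2(w[1],w[0])+np.arcsin(191.9/rr); x=np.sqrt(rr**2-191.9**2); z=w[2]-h
    D=np.hypot(x,z); c=(604.3**2+D*D-461.7**2)/(2*604.3*D)
    if abs(c)>1: return None
    q2=np.pi/2-np.arctan2(z,x)-np.arccos(c)   # angle of upper arm from vertical, elbow up
    ex,ez=604.3*np.sin(q2),604.3*np.cos(q2); phi=-np.arctan2(z-ez,x-ex); q3=q2-phi
    M=R.from_euler('y',-phi)*R.from_euler('z',-q1)*r*R.from_matrix(C).inv()
    A=M.as_matrix(); b=np.arccos(np.clip(A[0,0],-1,1)) # Ry(b), b=-q5>0
    # M=Rx(a)Ry(b)Rx(g)
    a=np.arctan2(A[1,0],-A[2,0]); g=np.arctan2(A[0,1],A[0,2])
    wr=lambda v:(v+np.pi)%(2*np.pi)-np.pi
    q=np.array([wr(q1),q2,q3,S4*a,-b,wr(-g)])
    if q[3]>1.67: q[3]-=2*np.pi
    return q,bool(((q>=LIM[:,0]+.03)&(q<=LIM[:,1]-.03)).all()),w
def pickR(d,t): # t from vertical; tool x up
    u=np.array([np.cos(d),np.sin(d),0]);z=u*np.sin(t)+[0,0,-np.cos(t)];x=u*np.cos(t)+[0,0,np.sin(t)]
    return R.from_matrix(np.c_[x,np.cross(z,x),z])
def placeR(yaw,t): # neck (and tool x) towards -dock x; tool z leans to +dock x by t
    u=np.array([np.cos(yaw),np.sin(yaw),0]);z=u*np.sin(t)+[0,0,-np.cos(t)];x=-u*np.cos(t)-[0,0,np.sin(t)]
    return R.from_matrix(np.c_[x,np.cross(z,x),z])
E
python3 - <<'E'
from kin import *
np.set_printoptions(suppress=True,precision=2)
print(ik([519.3,130.2,318.6],down(.107))[0])
bot={'orange':(628,-255),'blue':(528,-312),'green':(431,-267)}
for S in(-1,1):
  print('S4',S)
  for n,(x,y) in bot.items():
    for t in(60,70):
      o=[]
      for d in range(-180,180,15):
        k=ik([x,y,60],pickR(np.radians(d),np.radians(t)),S4=S)
        if k and k[1] and k[2][2]>120: o.append((d,k[0].round(1).tolist(),k[2][2].round()))
      print(n,t,*o,sep='\n  ')
  for n,k in(('or',1),('bl',0),('gr',-1)):
    for t in(0,20,30):
      u=np.array([.9945,.1048]);v=np.array([-.1048,.9945]);P=np.array([513.5,135])+110*u+90*k*v
      print(n,t,ik([*P,58],placeR(.105,np.radians(t)),S4=S))
E
```

```text
[ 0.61  0.08 -0.15 -0.   -1.34  1.07]
S4 -1
orange
  60
  (-180, [-0.1, 1.0, 0.5, 0.1, -2.1, -1.5], np.float64(210.0))
  (-165, [0.0, 1.0, 0.4, 0.2, -2.0, -1.3], np.float64(210.0))
  (-150, [0.1, 0.9, 0.2, 0.4, -1.9, -1.2], np.float64(210.0))
  (-135, [0.2, 0.8, 0.1, 0.5, -1.7, -1.1], np.float64(210.0))
  (-120, [0.2, 0.8, -0.1, 0.7, -1.6, -1.1], np.float64(210.0))
  (-105, [0.3, 0.7, -0.2, 0.9, -1.4, -1.0], np.float64(210.0))
  (-90, [0.3, 0.6, -0.4, 1.0, -1.3, -1.0], np.float64(210.0))
  (-75, [0.3, 0.6, -0.6, 1.3, -1.1, -1.1], np.float64(210.0))
  (-60, [0.3, 0.5, -0.7, 1.6, -1.0, -1.2], np.float64(210.0))
  (0, [-0.2, 0.5, -0.8, -2.9, -0.8, -1.6], np.float64(210.0))
  (15, [-0.3, 0.5, -0.7, -2.4, -0.8, -1.8], np.float64(210.0))
  (30, [-0.4, 0.6, -0.6, -1.9, -0.8, -2.0], np.float64(210.0))
  (45, [-0.5, 0.6, -0.4, -1.5, -1.0, -2.2], np.float64(210.0))
  (60, [-0.5, 0.7, -0.2, -1.3, -1.1, -2.3], np.float64(210.0))
  (75, [-0.5, 0.8, -0.1, -1.1, -1.3, -2.3], np.float64(210.0))
  (90, [-0.4, 0.8, 0.1, -0.9, -1.5, -2.3], np.float64(210.0))
  (105, [-0.4, 0.9, 0.2, -0.8, -1.7, -2.2], 
[... 14333 characters left out ...]
42, 225.28, 339.91]))
or 30 (array([ 0.83,  0.35, -0.6 , -1.02, -0.4 ,  3.08]), False, array([464.29, 220.31, 317.81]))
bl 0 (array([ 0.54,  0.46, -0.27,  0.  , -0.84, -2.  ]), True, array([622.89, 146.53, 358.  ]))
bl 20 (array([ 0.62,  0.35, -0.52, -0.42, -0.43, -2.44]), True, array([520.85, 135.77, 339.91]))
bl 30 (array([ 0.67,  0.32, -0.65, -1.07, -0.31, -3.13]), False, array([473.72, 130.81, 317.81]))
gr 0 (array([ 0.4 ,  0.45, -0.29, -0.  , -0.83, -1.86]), True, array([632.33,  57.02, 358.  ]))
gr 20 (array([ 0.46,  0.34, -0.54, -0.32, -0.38, -2.2 ]), True, array([530.29,  46.27, 339.91]))
gr 30 (array([ 0.49,  0.31, -0.66, -1.06, -0.22, -2.96]), True, array([483.15,  41.3 , 317.81]))
```

```bash
python3 - <<'E'
from h import *
np.set_printoptions(suppress=True,precision=1)
f,w=snap('w3'); g,s=snap('s3','scene')
for c in ('orange','blue','green'): print(c,'W',[b for b in blobs(f,c,60) if b[0][0]>380],'S',[b for b in blobs(g,c,50) if b[0][1]>120 and b[0][1]<260])
E
```

```text
orange W [([457.8, 127.5], [443, 101, 39, 54, 831]), ([522.3, 124.9], [491, 108, 58, 35, 1509])] S [([232.5, 180.7], [228, 174, 9, 15, 101]), ([236.0, 204.1], [228, 197, 17, 15, 181]), ([204.4, 229.6], [195, 220, 20, 19, 214])]
blue W [([504.9, 220.5], [487, 212, 42, 26, 361]), ([558.0, 254.4], [533, 244, 49, 20, 354])] S [([256.3, 159.3], [253, 153, 8, 14, 83]), ([258.8, 182.3], [252, 174, 14, 16, 153])]
green W [] S [([231.5, 232.7], [220, 224, 24, 18, 335]), ([322.2, 244.2], [312, 236, 21, 17, 179])]
```

View pics/w3.png

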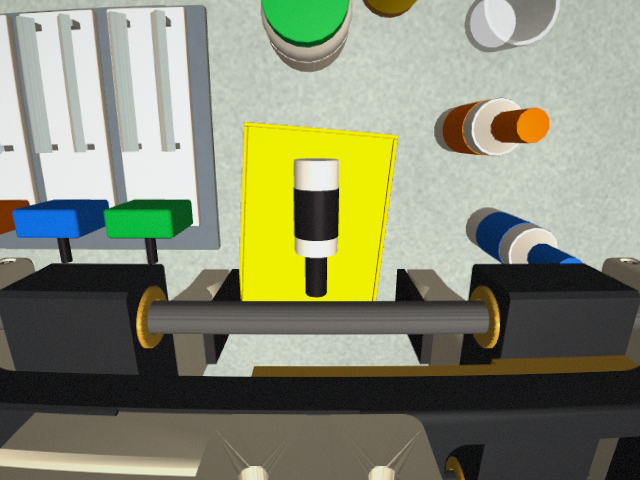

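```bash
python3 - <<'E'
from kin import *
np.set_printoptions(suppress=True,precision=2)
d=np.radians(105);t=np.radians(70);B=np.array([529.5,-311.5,57]);P=pickR(d,t);z=P.as_matrix()[:,2]
T=B-2.5*z; pre=T-110*z
W=[([500,-200,300],down(-1.1)),([500,-300,330],down(-2.3)),([520,-380,330],down(-3.5)),(pre+[0,0,90],pickR(d,np.radians(35))),(pre+[0,0,20],P),(pre,P),(T,P)]
for w in W: print(np.round(w[0]),ik(*w)[:2])
print(P.as_matrix())
plan(*W[:3])
E
```

```text
[ 500 -200  300] (array([-0.02,  0.1 , -0.18, -0.  , -1.3 ,  0.49]), True)
[ 500 -300  330] (array([-0.21,  0.16, -0.03, -0.  , -1.37, -0.52]), True)
[ 520 -380  330] (array([-0.33,  0.27,  0.1 , -0.  , -1.4 , -1.6 ]), True)
[ 557. -414.  185.] (array([-0.54,  0.68,  0.32, -0.41, -1.67, -2.29]), True)
[ 557. -414.  115.] (array([-0.62,  1.01,  0.49, -0.74, -2.05, -2.24]), True)
[ 557. -414.   95.] (array([-0.62,  1.03,  0.48, -0.73, -2.03, -2.22]), True)
[ 530. -314.   58.] (array([-0.54,  0.94,  0.17, -0.74, -1.82, -2.11]), True)
[[-0.09  0.97 -0.24]
 [ 0.33  0.26  0.91]
 [ 0.94  0.   -0.34]]
turn [-0.0, 0.0, 1.205] shift [-0.0385, 0.0784, -0.07]
turn [0.0, 0.0, 1.2] shift [0.0891, 0.0453, -0.03]
turn [0.0001, 0.0, 1.2] shift [0.0464, -0.0682, -0.0]
```

{"fn": "apply_moves", "kwargs": {"series": [[[0,0,0.12],[-0.004,0.008,-0.03],1],[[0,0,0.24],[-0.008,0.016,-0.06],1],[[0,0,0.36],[-0.012,0.024,-0.07],1],[[0,0,0.48],[-0.016,0.032,-0.07],1],[[0,0,0.6],[-0.02,0.04,-0.07],1],[[0,0,0.72],[-0.024,0.048,-0.07],1],[[0,0,0.84],[-0.028,0.056,-0.07],1],[[0,0,0.96],[-0.032,0.064,-0.07],1],[[0,0,1.08],[-0.036,0.072,-0.07],1],[[0,0,1.205],[-0.0385,0.0784,-0.07],1]]}}

```text
t: 11.48
position: [499.1, -200.5, 298.3]
tcp_rot: [2.673, -1.65, -0.003]
force: [0.0, 0.0, -0.1]
grip_width: 0.997
grasp_force: 0.0
```

{"fn": "apply_moves", "kwargs": {"series": [[[0,0,0.12],[0.009,0.0045,-0.01],1],[[0,0,0.24],[0.018,0.009,-0.02],1],[[0,0,0.36],[0.027,0.0135,-0.03],1],[[0,0,0.48],[0.036,0.018,-0.03],1],[[0,0,0.6],[0.045,0.0225,-0.03],1],[[0,0,0.72],[0.054,0.027,-0.03],1],[[0,0,0.84],[0.063,0.0315,-0.03],1],[[0,0,0.96],[0.072,0.036,-0.03],1],[[0,0,1.08],[0.081,0.0405,-0.03],1],[[0,0,1.2],[0.0891,0.0453,-0.03],1]]}}

```text
t: 12.32
position: [499.6, -300.4, 328.1]
tcp_rot: [1.274, -2.87, -0.003]
force: [0.5, 0.2, -0.1]
grip_width: 0.998
grasp_force: 0.0
```

{"fn": "apply_moves", "kwargs": {"series": [[[0,0,0.12],[0.0046,-0.0068,0],1],[[0,0,0.24],[0.0093,-0.0136,0],1],[[0,0,0.36],[0.0139,-0.0205,0],1],[[0,0,0.48],[0.0186,-0.0273,0],1],[[0,0,0.6],[0.0232,-0.0341,0],1],[[0,0,0.72],[0.0278,-0.0409,0],1],[[0,0,0.84],[0.0325,-0.0477,0],1],[[0,0,0.96],[0.0371,-0.0546,0],1],[[0,0,1.08],[0.0418,-0.0614,0],1],[[0,0,1.2],[0.0464,-0.0682,0],1],[[0,0,1.2],[0.0464,-0.0682,0],1]]}}

```text
t: 13.23
position: [519.8, -380.9, 327.6]
tcp_rot: [-0.569, -3.087, -0.001]
force: [0.6, 0.4, 0.1]
grip_width: 1.0
grasp_force: 0.0
```

```bash
python3 - <<'E'
from kin import *
where()
f,w=snap('w4')
for c in ('orange','blue','green'): print(c,'W',blobs(f,c,60))
d=np.radians(105);t=np.radians(70);B=np.array([529.5,-311.5,57]);P=pickR(d,t);z=P.as_matrix()[:,2]
pre=B-112.5*z
plan((pre+[0,0,90],pickR(d,np.radians(35))))
E
```

```text
t 13.23 pos [ 519.8 -380.9  327.6] err [-0.2 -0.9 -2.3] roterr [-0.     0.003  0.006] F [0.6 0.4 0.1] g 1.0 0.0 q [-0.33   0.269  0.093 -0.    -1.398 -1.605]
orange W [([432.7, 232.3], [419, 219, 40, 38, 582]), ([466.5, 261.1], [449, 245, 36, 33, 749]), ([415.6, 356.5], [393, 343, 46, 24, 673])]
blue W [([362.0, 170.4], [354, 160, 27, 31, 172]), ([386.9, 190.6], [373, 177, 29, 28, 597]), ([2.2, 201.8], [0, 192, 8, 17, 75])]
green W [([402.8, 71.0], [390, 57, 27, 29, 587]), ([606.2, 249.6], [580, 236, 53, 27, 988])]
turn [-0.2901, 0.5636, 0.92] shift [-0.0464, -0.0185, 0.1445]
```

{"fn": "apply_moves", "kwargs": {"series": [[[-0.029,0.056,0.092],[-0.0046,-0.0018,0.0144],1],[[-0.058,0.113,0.184],[-0.0093,-0.0037,0.0289],1],[[-0.087,0.169,0.276],[-0.0139,-0.0056,0.0434],1],[[-0.116,0.225,0.368],[-0.0186,-0.0074,0.0578],1],[[-0.145,0.282,0.46],[-0.0232,-0.0092,0.0722],1],[[-0.174,0.338,0.552],[-0.0278,-0.0111,0.0867],1],[[-0.203,0.394,0.644],[-0.0325,-0.013,0.1012],1],[[-0.232,0.451,0.736],[-0.0371,-0.0148,0.1156],1],[[-0.261,0.507,0.828],[-0.0418,-0.0167,0.13],1],[[-0.2901,0.5636,0.92],[-0.0464,-0.0185,0.1445],1],[[-0.2901,0.5636,0.92],[-0.0464,-0.0185,0.1445],1]]}}

```text
t: 14.2
position: [555.0, -414.0, 178.1]
tcp_rot: [-1.589, -2.057, -0.505]
force: [-1.1, 0.1, -2.9]
grip_width: 0.998
grasp_force: 0.0
```

```bash
python3 - <<'E'
from kin import *
np.set_printoptions(suppress=True,precision=1)
s=where(); q=s['joint_positions']
p=s['position'];r=R.from_rotvec(s['tcp_rot'])
for L in (200,250,300,350,400): print(L,(ik(p,r,L=L,S4=-1)[0]-q).round(3))
f,w4=load('w4'); t=viewer.camera_params('top');sc=viewer.camera_params('scene')
f,w=snap('w5'); print(w['tvec'])
for c in ('orange','blue','green'): print(c,'W5',blobs(f,c,60))
print(plane([[386.9,190.6],[402.8,71],[466.5,261.1]],w4,143))
E
```

```text
t 14.2 pos [ 555.  -414.   178.1] err [-1.9 -0.4 -7.4] roterr [0. 0. 0.] F [-1.1  0.1 -2.9] g 0.998 0.0 q [-0.6  0.8  0.6 -0.4 -1.9 -2.3]
200 [ 0.1 -0.2 -0.4 -0.   0.2  0. ]
250 [ 0.1 -0.1 -0.3 -0.   0.2  0. ]
300 [ 0.1 -0.1 -0.3 -0.   0.2  0. ]
350 [ 0.  -0.  -0.2  0.   0.2  0. ]
400 [ 0.   0.  -0.1  0.   0.1  0.1]
[-429.7 -416.2  521.6]
orange W5 [([600.8, 105.0], [566, 75, 71, 68, 3056]), ([470.5, 121.8], [446, 94, 51, 58, 1830]), ([430.9, 185.9], [408, 150, 60, 57, 1474]), ([543.3, 166.9], [526, 154, 45, 22, 333]), ([623.6, 231.4], [614, 224, 21, 17, 111])]
blue W5 [([316.7, 154.1], [299, 127, 36, 57, 1609]), ([317.6, 218.9], [292, 198, 52, 37, 963])]
green W5 [([551.7, 26.5], [519, 2, 67, 55, 2531]), ([203.7, 74.4], [188, 52, 31, 57, 982]), ([224.1, 153.6], [204, 135, 38, 35, 625])]
[[ 523.7 -313.6  143. ]
 [ 428.2 -267.2  143. ]
 [ 619.8 -260.5  143. ]]
```

View pics/w5.png

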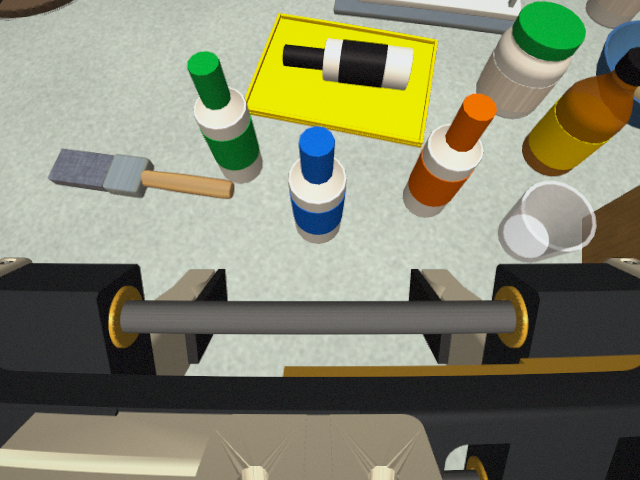

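```bash
python3 - <<'E'
from kin import *
np.set_printoptions(suppress=True,precision=2)
s=where(); q=s['joint_positions']; p=s['position'];r=R.from_rotvec(s['tcp_rot'])
for L in (400,430,460,490,520): print(L,(ik(p,r,L=L)[0]-q))
_,w=load('w5');t=viewer.camera_params('top');sc=viewer.camera_params('scene')
for n,a,b,c in(('blue',(317.5,139),(486.4,221),(255.8,155.5)),('green',(204,64),(468.8,266.9),(291.8,154)),('orange',(478.5,108),(457.8,176.5),(231.8,177))): print(n,tri([(a,w),(b,t),(c,sc)]),tri([(a,w),(b,t)]))
E
```

```text
t 14.25 pos [ 555.4 -414.   180.3] err [-1.5 -0.4 -5.1] roterr [0.   0.01 0.  ] F [-0.6 -0.3  0.5] g 1.003 0.0 q [-0.59  0.75  0.57 -0.41 -1.86 -2.31]
400 [ 0.01  0.03 -0.11  0.01  0.13  0.05]
430 [-0.01  0.07 -0.06  0.02  0.11  0.06]
460 [-0.02  0.1  -0.01  0.02  0.09  0.06]
490 [-0.03  0.13  0.05  0.02  0.06  0.06]
520 [-0.04  0.17  0.11  0.03  0.04  0.06]
blue (array([ 528.37, -310.73,  142.88]), np.float64(2.5856046115923377)) (array([ 527.72, -311.58,  146.95]), np.float64(1.0987606148386808))
green (array([ 430.9 , -266.32,  140.31]), np.float64(3.844108051517998)) (array([ 430.17, -267.15,  144.49]), np.float64(0.8505860222321192))
orange (array([ 629.35, -255.33,  140.98]), np.float64(2.4320333031293457)) (array([ 628.54, -256.43,  143.88]), np.float64(1.5440081776912946))
```

```bash
sed -i 's/^L=300.;S4/L=430.;S4/' kin.py; python3 - <<'E'
from kin import *
np.set_printoptions(suppress=True,precision=2)
d=np.radians(105);t=np.radians(70);B=np.array([528.,-311.3,57]);P=pickR(d,t);z=P.as_matrix()[:,2]
W=[(B-60*z+[0,0,40],P),(B-58*z,P),(B-2.5*z,P)]
for w in W: print(np.round(w[0]),ik(*w))
plan(*W)
u=np.array([.9945,.1048]);v=np.array([-.1048,.9945])
for k in(1,0,-1):
  for tt in(10,20): print(k,tt,ik([*(np.array([513.5,135.5])+105*u+90*k*v),58],placeR(.105,np.radians(tt)))[:2])
E
```

```text
[ 543. -366.  118.] (array([-0.67,  1.2 ,  0.74, -0.72, -2.12, -2.25]), True, array([ 647.17, -756.06,  264.59]))
[ 542. -364.   77.] (array([-0.67,  1.24,  0.73, -0.7 , -2.08, -2.21]), True, array([ 646.69, -754.24,  223.91]))
[ 529. -314.   58.] (array([-0.63,  1.18,  0.53, -0.69, -1.96, -2.14]), True, array([ 633.19, -703.87,  204.92]))
turn [0.0, 0.6109, -0.0] shift [0.0019, -0.0015, 0.0843]
turn [0.0, -0.0, 0.0] shift [-0.0376, 0.0, 0.0157]
turn [0.0, -0.0, 0.0] shift [0.0, 0.0, 0.0555]
1 10 (array([ 0.74,  0.39, -0.42,  0.17, -0.63, -2.34]), True)
1 20 (array([ 0.83,  0.32, -0.59,  0.55, -0.45, -2.76]), True)
0 10 (array([ 0.6 ,  0.36, -0.46,  0.15, -0.6 , -2.18]), True)
0 20 (array([ 0.67,  0.29, -0.64,  0.51, -0.39, -2.59]), True)
-1 10 (array([ 0.44,  0.35, -0.47,  0.1 , -0.58, -1.99]), True)
-1 20 (array([ 0.49,  0.28, -0.65,  0.41, -0.33, -2.33]), True)
```

{"fn": "apply_moves", "kwargs": {"series": [[[0,0.08,0],[0.0003,-0.0002,0.011],1],[[0,0.16,0],[0.0005,-0.0004,0.022],1],[[0,0.24,0],[0.0008,-0.0006,0.033],1],[[0,0.32,0],[0.001,-0.0008,0.044],1],[[0,0.4,0],[0.0013,-0.001,0.055],1],[[0,0.48,0],[0.0015,-0.0012,0.066],1],[[0,0.56,0],[0.0018,-0.0014,0.077],1],[[0,0.6109,0],[0.0019,-0.0015,0.0843],1],[[0,0.6109,0],[0.0019,-0.0015,0.0843],1],[[0,0.6109,0],[0.0019,-0.0015,0.0843],1],[[0,0.6109,0],[0.0019,-0.0015,0.0843],1]]}}

```text
t: 15.17
position: [543.3, -366.0, 118.9]
tcp_rot: [-1.23, -1.61, -0.86]
force: [0.2, -0.3, 0.5]
grip_width: 0.998
grasp_force: 0.0
```

{"fn": "apply_moves", "kwargs": {"series": [[[0,0,0],[-0.01,0,0.004],1],[[0,0,0],[-0.02,0,0.008],1],[[0,0,0],[-0.029,0,0.012],1],[[0,0,0],[-0.0376,0,0.0157],1],[[0,0,0],[-0.0376,0,0.0157],1],[[0,0,0],[-0.0376,0,0.0157],1],[[0,0,0],[-0.0376,0,0.0157],1],[[0,0,0],[-0.0376,0,0.0157],1]]}}

```text
t: 15.83
position: [542.2, -364.3, 76.9]
tcp_rot: [-1.23, -1.604, -0.861]
force: [-0.3, -0.9, 1.4]
grip_width: 1.001
grasp_force: 0.0
```

```bash
python3 - <<'E'
from kin import *
p,r=cmd(); z=r.as_matrix()[:,2]; setcmd(p-55.5*z,r); s=where(); setcmd(p,r)
f,w=snap('w6')
print(blobs(f,'blue',60)); print('pred neck top',proj([[528,-311.3,145],[528,-311.3,97]],w))
E
```

```text
t 15.83 pos [ 542.2 -364.3   76.9] err [ 0.2 -0.4  0.1] roterr [-0.    -0.001 -0.   ] F [-0.3 -0.9  1.4] g 1.001 0.0 q [-0.69   1.094  0.776 -0.768 -2.239 -2.349]
[([534.2, 63.7], [475, 29, 125, 70, 6281]), ([373.0, 74.0], [364, 69, 19, 12, 184]), ([315.6, 145.2], [292, 103, 49, 88, 3812]), ([316.1, 270.1], [277, 227, 79, 74, 4122])]
pred neck top [[320.1104 109.6482]
 [319.7381 197.0408]]
```

{"fn": "apply_moves", "kwargs": {"series": [[[0,0,0],[0,0,0.01],1],[[0,0,0],[0,0,0.021],1],[[0,0,0],[0,0,0.032],1],[[0,0,0],[0,0,0.042],1],[[0,0,0],[0,0,0.05],1],[[0,0,0],[0,0,0.0555],1],[[0,0,0],[0,0,0.0555],1],[[0,0,0],[0,0,0.0555],1],[[0,0,0],[0,0,0.0555],1]]}}

```text
t: 16.63
position: [528.7, -314.2, 57.7]
tcp_rot: [-1.231, -1.604, -0.861]
force: [0.3, -0.1, -0.7]
grip_width: 1.0
grasp_force: 0.0
```

{"fn": "apply_moves", "kwargs": {"series": [[[0,0,0],[0,0,0],0.35],[[0,0,0],[0,0,0],0.35],[[0,0,0],[0,0,0],0.35],[[0,0,0],[0,0,0],0.35],[[0,0,0],[0,0,0],0.35],[[0,0,0],[0,0,0],0.35],[[0,0,0],[0,0,0],0.35],[[0,0,0],[0,0,0],0.35],[[0,0,0],[0,0,0],0.35]], "squeeze": 25}}

```text
t: 17.38
position: [528.5, -313.7, 57.6]
tcp_rot: [-1.23, -1.603, -0.861]
force: [-0.7, -0.4, -0.5]
grip_width: 0.516
grasp_force: 25.0
```

```bash
python3 - <<'E'
from kin import *
np.set_printoptions(suppress=True,precision=4)
s=where()
u=np.array([.9945,.1048,0]);v=np.array([-.1048,.9945,0]);O=np.array([513.5,135.5,0])
# contact point A on the axis: 57 from base -> 88 from tip; axis is 2.5 ahead of TCP
P=placeR(.105,np.radians(20)); z=P.as_matrix()[:,2]
p,r=cmd()
W=[(p+[0,0,150],None),([545,-340,300],pickR(np.radians(105),np.radians(45)))]
ax=O+u*(88+22)+[0,0,55]
W+=[([540,-150,300],placeR(-.6,np.radians(20))),(ax+[0,0,120]-2.5*z,P),(ax+[0,0,6]-2.5*z,P)]
for w in W:
    q=w[1] or r; print(np.round(w[0]),ik(w[0],q)[:2])
plan(*W)
E
```

```text
t 17.38 pos [ 528.5 -313.7   57.6] err [-0.1 -0.1 -0.2] roterr [0. 0. 0.] F [-0.7 -0.4 -0.5] g 0.516 25.0 q [-0.652  1.049  0.609 -0.742 -2.127 -2.279]
[ 529. -314.  208.] (array([-0.6341,  1.0264,  0.5492, -0.7417, -2.0882, -2.2635]), True)
[ 545 -340  300] (array([-0.5758,  0.7574,  0.5632, -0.5368, -1.9597, -2.3598]), True)
[ 540 -150  300] (array([ 0.3111, -0.0964, -0.4305,  0.3188, -1.04  , -2.6171]), True)
[622. 147. 177.] (array([ 0.669 ,  0.1349, -0.4934,  0.3003, -0.6662, -2.3459]), True)
[622. 147.  63.] (array([ 0.669 ,  0.2901, -0.6238,  0.4874, -0.401 , -2.5611]), True)
turn [0.0, 0.0, 0.0] shift [0.141, 0.0, -0.0513]
turn [0.0, -0.4363, -0.0] shift [0.0764, 0.009, -0.0595]
turn [0.1617, -1.0845, -0.7294] shift [0.1307, 0.0444, 0.1307]
turn [-0.2411, 0.0, -0.6625] shift [0.1359, 0.2914, 0.0811]
turn [-0.0, 0.0, 0.0] shift [0.039, -0.0001, 0.1071]
```

{"fn": "apply_moves", "kwargs": {"series": [[[0,0,0],[0.019,0,-0.007],0.35],[[0,0,0],[0.047,0,-0.0171],0.35],[[0,0,0],[0.078,0,-0.0284],0.35],[[0,0,0],[0.11,0,-0.04],0.35],[[0,0,0],[0.141,0,-0.0513],0.35],[[0,0,0],[0.141,0,-0.0513],0.35]]}}

```text
t: 17.88
position: [529.5, -315.5, 216.3]
tcp_rot: [-1.234, -1.618, -0.861]
force: [0.6, -0.9, -0.6]
grip_width: 0.52
grasp_force: 25.0
```

{"fn": "apply_moves", "kwargs": {"series": [[[0,-0.07,0],[0.012,0.001,-0.01],0.35],[[0,-0.145,0],[0.025,0.003,-0.02],0.35],[[0,-0.22,0],[0.038,0.0045,-0.03],0.35],[[0,-0.29,0],[0.051,0.006,-0.04],0.35],[[0,-0.36,0],[0.064,0.0075,-0.05],0.35],[[0,-0.4363,0],[0.0764,0.009,-0.0595],0.35]]}}

```text
t: 18.38
position: [544.9, -340.5, 301.8]
tcp_rot: [-1.493, -1.946, -0.616]
force: [-0.3, -0.3, -2.4]
grip_width: 0.519
grasp_force: 25.0
```

{"fn": "apply_moves", "kwargs": {"series": [[[0.0135,-0.09,-0.061],[0.011,0.0037,0.011],0.35],[[0.027,-0.181,-0.122],[0.022,0.0074,0.022],0.35],[[0.04,-0.271,-0.182],[0.033,0.0111,0.033],0.35],[[0.054,-0.361,-0.243],[0.044,0.0148,0.044],0.35],[[0.067,-0.452,-0.304],[0.054,0.0185,0.054],0.35],[[0.081,-0.542,-0.365],[0.065,0.022,0.065],0.35],[[0.094,-0.633,-0.425],[0.076,0.026,0.076],0.35],[[0.108,-0.723,-0.486],[0.087,0.03,0.087],0.35],[[0.121,-0.813,-0.547],[0.098,0.033,0.098],0.35],[[0.135,-0.904,-0.608],[0.109,0.037,0.109],0.35],[[0.148,-0.994,-0.669],[0.12,0.041,0.12],0.35],[[0.1617,-1.0845,-0.7294],[0.1307,0.0444,0.1307],0.35]]}}

```text
t: 19.38
position: [539.7, -148.4, 301.4]
tcp_rot: [0.823, 2.675, -0.143]
force: [0.4, -2.3, -2.4]
grip_width: 0.515
grasp_force: 25.0
```

```bash
python3 - <<'E'
from kin import *
p,r=cmd(); setcmd([540,-150,300],placeR(-.6,np.radians(20))); where(); setcmd(p,r)
E
```

```text
t 19.38 pos [ 539.7 -148.4  301.4] err [-0.3  1.6  1.4] roterr [-0.004 -0.005 -0.002] F [ 0.4 -2.3 -2.4] g 0.515 25.0 q [ 0.248 -0.07  -0.534  0.337 -0.893 -2.601]
```

{"fn": "apply_moves", "kwargs": {"series": [[[-0.022,0,-0.06],[0.0124,0.0265,0.0074],0.35],[[-0.044,0,-0.12],[0.0247,0.053,0.0147],0.35],[[-0.066,0,-0.18],[0.037,0.0795,0.0221],0.35],[[-0.088,0,-0.24],[0.0494,0.106,0.0295],0.35],[[-0.11,0,-0.3],[0.0618,0.1325,0.0369],0.35],[[-0.132,0,-0.361],[0.0741,0.159,0.0442],0.35],[[-0.153,0,-0.421],[0.0865,0.1854,0.0516],0.35],[[-0.175,0,-0.482],[0.0988,0.212,0.059],0.35],[[-0.197,0,-0.542],[0.1112,0.2384,0.0664],0.35],[[-0.219,0,-0.602],[0.1235,0.265,0.0737],0.35],[[-0.2411,0,-0.6625],[0.1359,0.2914,0.0811],0.35],[[-0.2411,0,-0.6625],[0.1359,0.2914,0.0811],0.35]]}}

```text
t: 20.38
position: [622.3, 149.7, 175.8]
tcp_rot: [-0.153, 2.79, 0.027]
force: [0.6, -1.0, -2.0]
grip_width: 0.519
grasp_force: 25.0
```

```bash
python3 - <<'E'
from kin import *
p,r=cmd(); setcmd(p+[0,0,114],r); where(); setcmd(p,r)
f,w=snap('w7'); print(blobs(f,'blue',80)); print(blobs(f,'orange',80)[:3])
E
```

```text
t 20.38 pos [622.3 149.7 175.8] err [ 0.3  2.8 -1.5] roterr [-0.002  0.001 -0.004] F [ 0.6 -1.  -2. ] g 0.519 25.0 q [ 0.627  0.165 -0.58   0.332 -0.544 -2.348]
[([314.1, 2.5], [254, 0, 121, 6, 707]), ([318.8, 148.1], [284, 88, 72, 126, 7856]), ([576.0, 275.9], [542, 260, 60, 39, 1369]), ([316.7, 290.5], [265, 263, 107, 38, 1689]), ([576.0, 346.4], [567, 332, 20, 35, 413]), ([317.4, 348.3], [272, 335, 92, 31, 2297]), ([548.1, 453.3], [539, 441, 19, 25, 274])]
[([482.0, 4.4], [405, 0, 139, 12, 1280])]
```

View pics/w7.png

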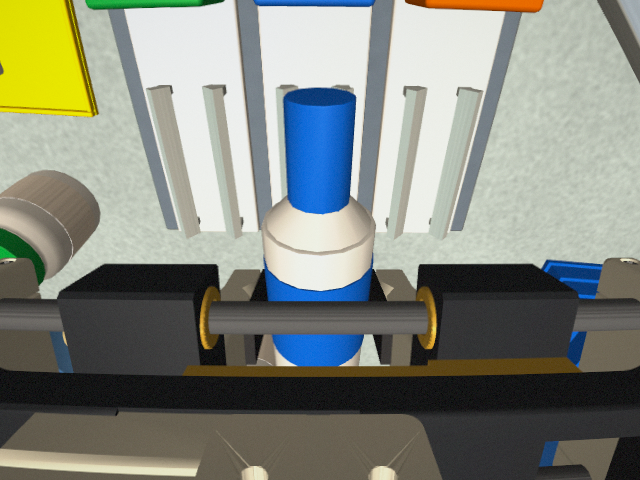

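{"fn": "apply_moves", "kwargs": {"series": [[[0,0,0],[0.005,0,0.0137],0.35],[[0,0,0],[0.011,0,0.0302],0.35],[[0,0,0],[0.017,0,0.0467],0.35],[[0,0,0],[0.023,0,0.0632],0.35],[[0,0,0],[0.028,0,0.077],0.35],[[0,0,0],[0.033,0,0.0906],0.35],[[0,0,0],[0.036,0,0.0989],0.35],[[0,0,0],[0.038,0,0.1044],0.35],[[0,0,0],[0.039,0,0.1071],0.35],[[0,0,0],[0.039,0,0.1071],0.35],[[0,0,0],[0.039,0,0.1071],0.35]]}}

```text
t: 21.35
position: [622.3, 145.1, 64.0]
tcp_rot: [-0.143, 2.788, 0.025]
force: [0.8, -1.0, -2.4]
grip_width: 0.519
grasp_force: 25.0
```

{"fn": "apply_moves", "kwargs": {"series": [[[0,0,0],[0.0005,0,0.0014],0.35],[[0,0,0],[0.001,0,0.0028],0.35],[[0,0,0],[0.0015,0,0.0042],0.35],[[0,0,0],[0.002,0,0.0056],0.35],[[0,0,0],[0.002,0,0.0056],0.35],[[0,0,0],[0.002,0,0.0056],0.35]]}}

```text
t: 21.85
position: [622.8, 147.1, 59.0]
tcp_rot: [-0.147, 2.792, 0.026]
force: [-1.0, -0.4, -2.4]
grip_width: 0.513
grasp_force: 25.0
```

```bash
python3 - <<'E'
from kin import *
p,r=cmd(); setcmd(p+r.apply([2,0,5.6]),r); where()
E
```

```text
t 21.85 pos [622.8 147.1  59. ] err [0.7 0.2 1.6] roterr [-0.     0.003 -0.   ] F [-1.  -0.4 -2.4] g 0.513 25.0 q [ 0.406  0.297 -0.9    1.177 -0.109 -3.029]
```

{"fn": "apply_moves", "kwargs": {"series": [[[0,0,0],[0,0,0],0.52],[[0,0,0],[0,0,0],0.55],[[0,0,0],[0,0,0],0.6],[[0,0,0],[0,0,0],0.75],[[0,0,0],[0,0,0],0.8],[[0,0,0],[-0.005,0,-0.0137],0.8],[[0,0,0],[-0.011,0,-0.0302],0.8],[[0,0,0],[-0.02,0,-0.055],0.8],[[0,0,0],[-0.03,0,-0.0824],0.8],[[0,0,0],[-0.041,0,-0.1126],0.8],[[0,0,0],[-0.041,0,-0.1126],0.8]]}}

```text
t: 22.77
position: [625.7, 150.9, 186.9]
tcp_rot: [-0.149, 2.784, 0.036]
force: [1.2, 2.0, 2.3]
grip_width: 0.801
grasp_force: 0.0
```

```bash
python3 - <<'E'
from kin import *
p,r=cmd(); setcmd(p+r.apply([-41,0,-112.6]),r); where()
u=np.array([.9945,.1048,0]);O=np.array([513.5,135.5,0])
W=[(O+u*192+[0,0,175],down(.105-np.pi)),(O+u*192+[0,0,58],None),(O+u*157+[0,0,58],None)]
plan(*W)
E
```

```text
t 22.77 pos [625.7 150.9 186.9] err [3.6 4.  9.6] roterr [-0.007 -0.005 -0.001] F [1.2 2.  2.3] g 0.801 0.0 q [ 0.625  0.157 -0.559  0.316 -0.564 -2.332]
turn [-0.0, 0.3491, 0.0] shift [-0.0771, 0.0, 0.0304]
turn [0.0, 0.0, 0.0] shift [0.0, 0.0, 0.117]
turn [0.0, 0.0, 0.0] shift [0.035, 0.0, 0.0]
```

{"fn": "apply_moves", "kwargs": {"series": [[[0,0.07,0],[-0.0154,0,0.006],0.4],[[0,0.14,0],[-0.0308,0,0.012],0.2],[[0,0.21,0],[-0.0463,0,0.018],0],[[0,0.28,0],[-0.0617,0,0.0243],0],[[0,0.3491,0],[-0.0771,0,0.0304],0],[[0,0.3491,0],[-0.0771,0,0.0304],0],[[0,0.3491,0],[-0.0771,0,0.0304],0],[[0,0.3491,0],[-0.0771,0,0.0304],0]]}}

```text
t: 23.43
position: [705.2, 155.1, 175.0]
tcp_rot: [0.164, -3.133, 0.001]
force: [-0.1, 0.9, 0.5]
grip_width: 0.252
grasp_force: 0.0
```

```bash
python3 - <<'E'
from kin import *
s=sensors.sense(); print(s['position'],s['joint_positions'].round(2))
f,w=snap('w8'); print(blobs(f,'blue',80)); 
g,_=snap('s8','scene'); o=np.zeros((480,800,3),np.uint8); o[:480,:520]=cv2.resize(f[:420,:],(520,480)); o[:300,520:]=cv2.resize(g[230:360,240:400],(280,300)); cv2.imwrite('pics/c8.png',o)
E
```

```text
[705.2001 155.0747 175.0157] [ 0.48  0.47  0.05 -0.   -1.15 -1.95]
[([318.5, 19.5], [302, 0, 34, 42, 1348]), ([318.6, 118.6], [287, 80, 65, 78, 4774]), ([582.7, 278.1], [561, 256, 44, 44, 1277]), ([562.1, 352.3], [537, 332, 50, 42, 1488]), ([548.5, 448.7], [537, 441, 22, 23, 238])]
```

View pics/c8.png

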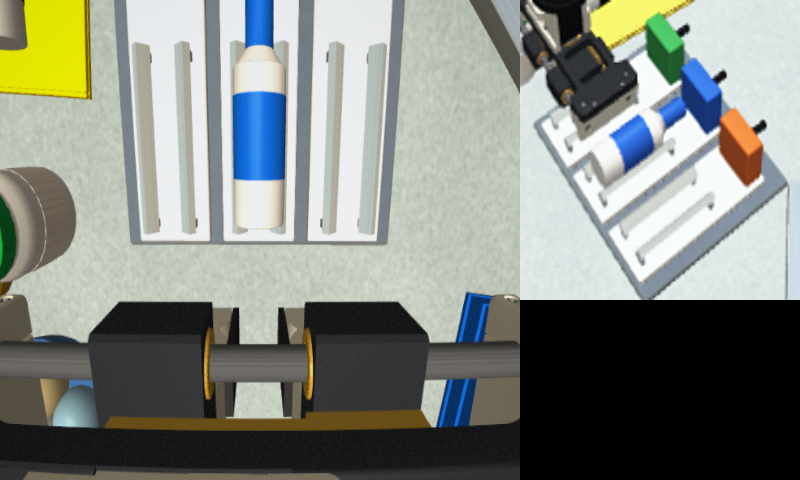

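```bash
python3 - <<'E'
from kin import *
s=viewer.camera_params("scene");t=viewer.camera_params("top")
print('redcap',tri([((204.7,285.9),s),((293.2,86.2),t)]),'jar lid',tri([((231.5,232.7),s),((379.4,152.0),t)]))
print('redbase',plane([[214,333]],s,0)); print('cup',plane([[451,148]],t,30),'soap cap',plane([[413,124]],t,140))
E
```

```text
redcap (array([842.0097, 100.4782, 163.2627]), np.float64(0.8707926400832221)) jar lid (array([705.5984, -91.9485,  95.9595]), np.float64(0.33605484628360593))
redbase [[852.5757 110.2123   0.    ]]
cup [[ 732.0435 -276.5216   30.    ]] soap cap [[ 755.0389 -165.555   140.    ]]
```

{"fn": "apply_moves", "kwargs": {"series": [[[0,0,0],[0,0,0.015],0],[[0,0,0],[0,0,0.035],0],[[0,0,0],[0,0,0.06],0],[[0,0,0],[0,0,0.08],0],[[0,0,0],[0,0,0.098],0],[[0,0,0],[0,0,0.11],0],[[0,0,0],[0,0,0.117],0],[[0,0,0],[0,0,0.117],0],[[0,0,0],[0,0,0.117],0]]}}

```text
t: 24.28
position: [705.2, 155.8, 60.2]
tcp_rot: [0.166, -3.135, -0.0]
force: [0.3, 0.7, 1.0]
grip_width: 0.007
grasp_force: 0.0
```

{"fn": "apply_moves", "kwargs": {"series": [[[0,0,0],[0.004,0,0],0],[[0,0,0],[0.008,0,0],0],[[0,0,0],[0.012,0,0],0],[[0,0,0],[0.016,0,0],0],[[0,0,0],[0.02,0,0],0],[[0,0,0],[0.024,0,0],0],[[0,0,0],[0.028,0,0],0],[[0,0,0],[0.031,0,0],0],[[0,0,0],[0.033,0,0],0],[[0,0,0],[0.035,0,0],0],[[0,0,0],[0.035,0,0],0],[[0,0,0],[0.035,0,0],0]]}}

```text
t: 25.28
position: [670.1, 152.0, 59.3]
tcp_rot: [0.165, -3.134, -0.0]
force: [1.0, 0.3, 1.3]
grip_width: 0.006
grasp_force: 1.1
```

```bash
python3 - <<'E'
from kin import *
where()
E
```

```text
t 25.28 pos [670.1 152.   59.3] err [0.4 0.1 1.2] roterr [-0.     0.003 -0.   ] F [1.  0.3 1.3] g 0.006 1.1 q [ 0.505  0.522 -0.155 -0.002 -0.896 -1.969]
```

{"fn": "apply_moves", "kwargs": {"series": [[[0,0,0],[0.0015,0,0],0],[[0,0,0],[0.003,0,0],0],[[0,0,0],[0.0045,0,0],0],[[0,0,0],[0.006,0,0],0],[[0,0,0],[0.006,0,0],0],[[0,0,0],[0.006,0,0],0]]}}

```text
t: 25.78
position: [669.8, 152.8, 61.3]
tcp_rot: [-0.167, 3.13, 0.004]
force: [17.1, 1.2, -1.2]
grip_width: 0.003
grasp_force: 8.3
```

{"fn": "apply_moves", "kwargs": {"series": [[[0,0,0],[0.001,0,0],0],[[0,0,0],[0.002,0,0],0],[[0,0,0],[0.003,0,0],0],[[0,0,0],[0.003,0,0],0],[[0,0,0],[0.003,0,0],0]]}}

```text
t: 26.2
position: [669.6, 153.4, 62.7]
tcp_rot: [-0.168, 3.124, 0.006]
force: [22.9, 0.4, -1.8]
grip_width: 0.007
grasp_force: 11.5
```

```bash
python3 - <<'E'
from kin import *
np.set_printoptions(suppress=True,precision=3)
from scipy.optimize import least_squares
D=[([1.5021,.3594,.0111,-.0004,-1.2241,-.2881],[235.6,632,233.6]),([.951,.145,-.059,0,-1.366,.218],[470.5,328.9,329.7]),([1.0,.489,-.133,0,-.948,-.056],[517.7,451.5,89.9]),([1.006,.407,-.269,.002,-.883,-.061],[485.9,407.7,91.6]),([.612,.084,-.155,0,-1.334,1.066],[519.3,130.2,318.6]),([.143,.368,-.522,0,-.681,1.534],[530.5,-117.6,30]),
([.406,.297,-.9,1.177,-.109,-3.029],[622.8,147.1,59]),([-.652,1.049,.609,-.742,-2.127,-2.279],[528.5,-313.7,57.6]),([-.69,1.094,.776,-.768,-2.239,-2.349],[542.2,-364.3,76.9]),([.248,-.07,-.534,.337,-.893,-2.601],[539.7,-148.4,301.4]),([.505,.522,-.155,-.002,-.896,-1.969],[670.1,152,59.3])]
def Rt(q): return R.from_euler('z',q[0])*R.from_euler('y',q[1]-q[2])*R.from_euler('x',-q[3])*R.from_euler('y',-q[4])*R.from_euler('x',-q[5])*R.from_matrix(C)
for i,Q in((6,placeR(.105,np.radians(20))),(7,pickR(np.radians(105),np.radians(70)))): print((Rt(D[i][0]).inv()*Q).as_rotvec())
def fk(q,a):
    a1,lat,h,L2,a3,L3,L=a; phi=q[1]-q[2]
    return R.from_euler('z',q[0]).apply([a1+L2*np.sin(q[1])+L3*np.cos(phi)+a3*np.sin(phi),lat,h+L2*np.cos(q[1])-L3*np.sin(phi)+a3*np.cos(phi)])+L*Rt(q).as_matrix()[:,2]
res=least_squares(lambda a:np.concatenate([fk(q,a)-p for q,p in D]),[0,-190,300,600,0,460,430]); print(res.x.round(1)); print(res.fun.reshape(-1,3).round(1))
E
```

```text
[ 0.    -0.003  0.001]
[-0.    -0.001  0.   ]
[ 108.2 -172.1   71.   645.7   25.5  308.   392.9]
[[ -20.6  -12.5  -32.3]
 [ -35.   -14.9  -50.2]
 [  -7.1   25.1   -0.6]
 [  -5.7   27.5    6.6]
 [ -38.4   -2.9  -45.3]
 [  42.4   26.2   27.2]
 [ -24.1 -120.1  -17.6]
 [  32.5  -47.4   92.9]
 [  10.4  -37.2   83.7]
 [ -45.2   -8.3  -69.9]
 [  12.6   29.5    5.4]]
```

```bash
cat > fit.py <<'E'
from kin import *
from scipy.optimize import least_squares
D=[([1.5021,.3594,.0111,-.0004,-1.2241,-.2881],[235.6,632,233.6]),([.951,.145,-.059,0,-1.366,.218],[470.5,328.9,329.7]),([1.0,.489,-.133,0,-.948,-.056],[517.7,451.5,89.9]),([1.006,.407,-.269,.002,-.883,-.061],[485.9,407.7,91.6]),([.612,.084,-.155,0,-1.334,1.066],[519.3,130.2,318.6]),([.143,.368,-.522,0,-.681,1.534],[530.5,-117.6,30]),
([.406,.297,-.9,1.177,-.109,-3.029],[622.8,147.1,59]),([-.652,1.049,.609,-.742,-2.127,-2.279],[528.5,-313.7,57.6]),([-.69,1.094,.776,-.768,-2.239,-2.349],[542.2,-364.3,76.9]),([.248,-.07,-.534,.337,-.893,-2.601],[539.7,-148.4,301.4]),([.505,.522,-.155,-.002,-.896,-1.969],[670.1,152,59.3])]
E=R.from_euler
def chain(q):
    A=E('z',q[0]);F=A*E('y',q[1]-q[2]);W=F*E('x',-q[3]);V=W*E('y',-q[4]); return A,A*E('y',q[1]),F,W,V
def fkp(q,a):
    a1,h,L2,a3,L3,L,b4,c4,c5,b0=a; A,U,F,W,V=chain(q)
    return A.apply([a1,b0,h])+U.apply([0,0,L2])+F.apply([L3,0,a3])+W.apply([0,b4,c4])+V.apply([L,0,c5])
def Rt(q): return chain(q)[4]*E('x',-q[5])*R.from_matrix(C)
def fit():
    a=least_squares(lambda a:np.concatenate([np.concatenate([fkp(q,a)-p for q,p in D]),0.001*a]),[0,300,600,0,460,300,-190,0,0,0]); return a
A0=fit(); 
def ikn(p,r,q0): # numeric IK from a nearby guess
    s=least_squares(lambda q:np.r_[(fkp(q,A0.x)-p)/100,(Rt(q).inv()*r).as_rotvec()*3],q0); return s.x,s.cost
if __name__=='__main__':
    print(A0.x.round(1)); print(A0.fun[:-10].reshape(-1,3).round(1))
E
python3 fit.py
```

```text
[  -0.2  198.5  601.5    0.7  463.3  370.  -191.6   -0.4    0.3   -0.2]
[[-0.  -0.   0.1]
 [-0.1  0.1  0.4]
 [ 0.1 -0.  -0.1]
 [ 0.1 -0.1 -0.1]
 [ 0.1  0.1 -0.1]
 [-0.1  0.2 -0.1]
 [ 0.1 -0.1  0.1]
 [-0.2  0.   0. ]
 [-0.1  0.  -0.2]
 [-0.1 -0.1 -0.3]
 [ 0.3  0.1  0.3]]
```

```bash
cat >> fit.py <<'E'
def pts(q):
    a1,h,L2,a3,L3,L,b4,c4,c5,b0=A0.x; A,U,F,W,V=chain(q)
    e=A.apply([a1,b0,h])+U.apply([0,0,L2])+F.apply([L3,0,a3]); return e,e+W.apply([0,b4,c4])
def rep(p,r,q0):
    q,c=ikn(p,r,q0); m=np.minimum(q-LIM[:,0],LIM[:,1]-q).min(); e,w=pts(q); return q,c<1e-4,m,e[2],w[2]
E
python3 - <<'E'
from fit import *
np.set_printoptions(suppress=True,precision=2)
u=np.array([.9945,.1048,0]);v=np.array([-.1048,.9945,0]);O=np.array([513.5,135.5,0])
for k in(1,-1):
  q0=[.6,.3,-.4,.1,-.7,-2.1]
  for t in(0,5,10,15):
    P=placeR(.105,np.radians(t)); x=rep(O+u*110+v*90*k+[0,0,58],P,q0); print('place',k,t,x[0],x[1:])
for n,B,ds in(('orange',(629,-255.8),(60,75,90)),('green',(430.5,-266.5),(-120,-105,-90,-75,105))):
  for d in ds:
    q0=[-.65,1.05,.6,-.74,-2.1,-2.28] if d>0 else [.2,.7,-.3,.7,-1.5,-1.1]
    for t in(75,80,85):
      x=rep([*B,57],pickR(np.radians(d),np.radians(t)),q0); print(n,d,t,x[0],x[1],np.round(x[2:],2))
E
```

```text
place 1 0 [ 0.66  0.48 -0.23 -0.   -0.86 -2.13] (np.True_, np.float64(0.7868573122555664), np.float64(428.25429688142054), np.float64(427.9725582244975))
place 1 5 [ 0.69  0.44 -0.34  0.07 -0.72 -2.21] (np.True_, np.float64(0.6811944849082647), np.float64(416.8366694715176), np.float64(426.5457066599407))
place 1 10 [ 0.72  0.4  -0.46  0.19 -0.57 -2.33] (np.True_, np.float64(0.561031125779554), np.float64(399.5755392600119), np.float64(422.3177243869331))
place 1 15 [ 0.73  0.37 -0.61  0.4  -0.4  -2.55] (np.True_, np.float64(0.40397866686069395), np.float64(374.4558265718968), np.float64(415.32662439454555))
place -1 0 [ 0.4   0.45 -0.29 -0.   -0.83 -1.86] (np.True_, np.float64(0.732769236666512), np.float64(428.2484159389438), np.float64(427.9725582245318))
place -1 5 [ 0.41  0.41 -0.38  0.04 -0.7  -1.91] (np.True_, np.float64(0.6389835824602643), np.float64(421.2517627878034), np.float64(426.54236573437834))
place -1 10 [ 0.43  0.37 -0.48  0.11 -0.55 -1.98] (np.True_, np.float64(0.5357747469173433), np.float64(409.2728059676151), np.float64(422.3085795364742))
place -1 15 [ 0.44  0
[... 1331 characters left out ...]
75 [ 0.3   0.72 -1.15  1.36 -1.23 -1.88] True [ -0.13 208.49 153.01]
green -90 80 [ 0.33  0.79 -1.14  1.32 -1.29 -1.93] True [ -0.12 186.92 121.5 ]
green -90 85 [ 0.36  0.87 -1.12  1.27 -1.35 -1.97] True [ -0.1  163.61  89.49]
green -75 75 [ 0.07  0.73 -1.34  1.86 -1.43 -2.06] True [ -0.32 239.66 152.99]
green -75 80 [ 0.14  0.81 -1.33  1.76 -1.49 -2.14] True [ -0.31 222.62 121.47]
green -75 85 [ 0.21  0.89 -1.32  1.66 -1.53 -2.21] True [ -0.3  202.96  89.46]
green 105 75 [-0.68  0.98  0.32 -0.69 -2.05 -2.12] True [  0.91 250.16 152.98]
green 105 80 [-0.69  1.03  0.36 -0.73 -2.12 -2.13] True [  0.89 222.07 121.47]
green 105 85 [-0.7   1.07  0.39 -0.77 -2.19 -2.14] True [  0.86 193.34  89.47]
```

```bash
python3 - <<'E'
from fit import *
np.set_printoptions(suppress=True,precision=4)
u=np.array([.9945,.1048,0]);O=np.array([513.5,135.5,0])
p,r=cmd(); p=p+r.apply([9,0,0]); setcmd(p,r); where()
B=np.array([629,-255.8,60]);d=np.radians(60);t=np.radians(75);P=pickR(d,t);z=P.as_matrix()[:,2]
W=[(p+35*u,r),(p+35*u+[0,0,200],r),([580,0,320],down(np.radians(135))),([590,-290,290],pickR(d,np.radians(25))),(B-62*z+[0,0,45],P),(B-60*z,P),(B-2.5*z,P)]
q=sensors.sense()['joint_positions']
for w in W: x=rep(w[0],w[1],q); q=x[0]; print(np.round(w[0]),q.round(2),x[1],np.round(x[2:],2))
plan(*W)
E
```

```text
t 26.2 pos [669.6 153.4  62.7] err [8.9 2.4 4.6] roterr [-0.003 -0.013 -0.003] F [22.9  0.4 -1.8] g 0.007 11.5 q [ 0.509  0.51  -0.17   0.003 -0.878 -1.974]
[696. 155.  58.] [ 0.49  0.56 -0.1   0.   -0.92 -1.96] True [  0.92 428.3  428.01]
[696. 155. 258.] [ 0.49  0.41  0.14  0.   -1.3  -1.96] True [  1.07 628.36 628.01]
[580   0 320] [ 0.34  0.16 -0.06  0.   -1.35 -2.69] True [  0.34 690.34 689.97]
[ 590 -290  290] [-0.43  0.33  0.19 -0.44 -1.41 -3.17] True [ -0.14 706.58 625.31]
[ 599. -308.  121.] [-0.87  0.82  0.27 -1.16 -1.72 -2.51] True [  0.52 366.92 216.96]
[ 600. -306.   76.] [-0.87  0.88  0.27 -1.16 -1.69 -2.46] True [  0.57 314.97 171.45]
[ 628. -258.   61.] [-0.8   0.88  0.22 -1.19 -1.62 -2.43] True [  0.6  297.14 156.57]
turn [0.0, 0.0, 0.0] shift [-0.035, -0.0, -0.0]
turn [0.0, 0.0, 0.0] shift [0.0, -0.0, -0.2]
turn [-0.0, 0.0, 0.8904] shift [0.1311, -0.1417, -0.062]
turn [-0.2853, 0.3718, 1.2869] shift [-0.2121, -0.198, 0.03]
turn [-0.0, 0.8727, 0.0] shift [-0.0812, 0.0167, 0.1486]
turn [-0.0, -0.0, 0.0] shift [-0.0435, -0.0, 0.0137]
turn [-0.0, -0.0, 0.0] shift [0.0, -0.0, 0.0575]
```

```bash
python3 - <<'E'
from fit import *
u=np.array([.9945,.1048,0]);O=np.array([513.5,135.5,0])
r=down(.105-np.pi);p=O+166*u*0+u*148+[0,0,58]
B=np.array([629,-255.8,60]);d=np.radians(60);t=np.radians(75);P=pickR(d,t);z=P.as_matrix()[:,2]
W=[(p+35*u,r),(p+35*u+[0,0,200],r),([580,0,320],down(np.radians(155))),([590,-300,290],pickR(np.radians(105),np.radians(45))),(B-62*z+[0,0,75],P),(B-60*z,P),(B-2.5*z,P)]
q=sensors.sense()['joint_positions']
setcmd(p,r); where()
for w in W: x=rep(w[0],w[1],q); q=x[0]; print(np.round(w[0]),q.round(2),x[1],np.round(x[2:],2))
plan(*W)
E
```

```text
t 26.2 pos [669.6 153.4  62.7] err [8.9 2.3 4.7] roterr [-0.003 -0.013 -0.003] F [22.9  0.4 -1.8] g 0.007 11.5 q [ 0.509  0.51  -0.17   0.003 -0.878 -1.974]
[695. 155.  58.] [ 0.49  0.56 -0.1  -0.   -0.92 -1.96] True [  0.92 428.27 427.97]
[695. 155. 258.] [ 0.49  0.41  0.14  0.   -1.3  -1.96] True [  1.07 628.33 627.97]
[580   0 320] [ 0.34  0.16 -0.06  0.   -1.35 -2.34] True [  0.69 690.34 689.97]
[ 590 -300  290] [-0.52  0.69  0.69 -0.62 -2.09 -2.53] True [  0.5  663.06 551.72]
[ 599. -308.  151.] [-0.87  0.78  0.27 -1.17 -1.73 -2.55] True [  0.48 401.12 246.95]
[ 600. -306.   76.] [-0.87  0.88  0.27 -1.16 -1.69 -2.46] True [  0.57 314.97 171.45]
[ 628. -258.   61.] [-0.8   0.88  0.22 -1.19 -1.62 -2.43] True [  0.6  297.14 156.57]
turn [0.0, -0.0, -0.0] shift [-0.035, -0.0, -0.0]
turn [0.0, -0.0, -0.0] shift [-0.0, -0.0, -0.2]
turn [-0.0, -0.0, 0.5413] shift [0.1311, -0.1417, -0.062]
turn [-0.3422, 0.7339, 0.8262] shift [-0.1359, -0.2677, 0.03]
turn [-0.6877, 0.4962, 0.397] shift [-0.1051, 0.0068, 0.0914]
turn [-0.0, -0.0, 0.0] shift [-0.0725, -0.0, 0.0214]
turn [-0.0, -0.0, 0.0] shift [0.0, -0.0, 0.0575]
```

{"fn": "apply_moves", "kwargs": {"series": [[[0,0,0],[-0.012,0,0],0],[[0,0,0],[-0.024,0,0],0],[[0,0,0],[-0.035,0,0],0],[[0,0,0],[-0.035,0,0],0],[[0,0,0],[-0.035,0,-0.02],0],[[0,0,0],[-0.035,0,-0.055],0.3],[[0,0,0],[-0.035,0,-0.09],0.75],[[0,0,0],[-0.035,0,-0.13],0.75],[[0,0,0],[-0.035,0,-0.17],0.75],[[0,0,0],[-0.035,0,-0.2],0.75]]}}

```text
t: 27.03
position: [696.0, 154.3, 262.3]
tcp_rot: [0.165, -3.134, -0.0]
force: [0.2, 0.7, 0.8]
grip_width: 0.322
grasp_force: 0.0
```

{"fn": "apply_moves", "kwargs": {"series": [[[0,0,0.06],[0.0146,-0.0157,-0.007],0.75],[[0,0,0.12],[0.0291,-0.0315,-0.0138],0.75],[[0,0,0.18],[0.0437,-0.0472,-0.0207],0.75],[[0,0,0.24],[0.0583,-0.063,-0.0276],0.75],[[0,0,0.3],[0.0728,-0.0787,-0.0344],0.75],[[0,0,0.36],[0.0874,-0.0945,-0.0413],0.75],[[0,0,0.42],[0.102,-0.11,-0.048],0.75],[[0,0,0.48],[0.1165,-0.126,-0.055],0.75],[[0,0,0.5413],[0.1311,-0.1417,-0.062],0.75]]}}

```text
t: 27.78
position: [579.4, -0.9, 321.0]
tcp_rot: [-0.683, -3.061, 0.002]
force: [0.5, 0.6, -0.3]
grip_width: 0.752
grasp_force: 0.0
```

{"fn": "apply_moves", "kwargs": {"series": [[[-0.029,0.061,0.069],[-0.0113,-0.0223,0.0025],0.75],[[-0.057,0.122,0.138],[-0.0227,-0.0446,0.005],0.75],[[-0.086,0.183,0.207],[-0.034,-0.067,0.0075],0.75],[[-0.114,0.245,0.275],[-0.0453,-0.0892,0.01],0.75],[[-0.143,0.306,0.344],[-0.0566,-0.1115,0.0125],0.75],[[-0.171,0.367,0.413],[-0.068,-0.1338,0.015],0.75],[[-0.2,0.428,0.482],[-0.0793,-0.1562,0.0175],0.75],[[-0.228,0.489,0.551],[-0.0906,-0.1785,0.02],0.75],[[-0.257,0.55,0.62],[-0.1019,-0.2,0.0225],0.75],[[-0.285,0.612,0.689],[-0.1133,-0.223,0.025],0.75],[[-0.314,0.673,0.757],[-0.1246,-0.2454,0.0275],0.75],[[-0.3422,0.7339,0.8262],[-0.1359,-0.2677,0.03],0.75]]}}

```text
t: 28.78
position: [590.7, -300.8, 290.6]
tcp_rot: [-1.49, -1.933, -0.615]
force: [1.0, 0.2, 0.5]
grip_width: 0.748
grasp_force: 0.0
```

```bash
python3 - <<'E'
from fit import *
p,r=cmd(); setcmd([590,-300,290],pickR(np.radians(105),np.radians(45))); where(); setcmd(p,r)
f,w=snap('w9')
print('orange',blobs(f,'orange',80),'pred',proj([[629,-255.8,145],[629,-255.8,110]],w)); print('green',blobs(f,'green',80),proj([[430.5,-266.5,145],[430.5,-266.5,110]],w))
E
```

```text
t 28.78 pos [ 590.7 -300.8  290.6] err [ 0.7 -0.8  0.6] roterr [0.003 0.006 0.006] F [1.  0.2 0.5] g 0.748 0.0 q [-0.517  0.693  0.694 -0.623 -2.098 -2.541]
orange [([601.4, 39.3], [574, 27, 58, 25, 802]), ([340.7, 52.4], [331, 35, 20, 47, 539]), ([489.4, 260.7], [477, 258, 24, 6, 112]), ([356.4, 356.3], [341, 335, 41, 32, 391])] pred [[376.483  315.4312]
 [371.4052 326.3354]]
green [([324.7, 129.2], [314, 102, 24, 56, 977]), ([457.7, 213.4], [431, 188, 56, 52, 2295])] [[162.5003 272.2517]
 [175.6679 286.1548]]
```

{"fn": "apply_moves", "kwargs": {"series": [[[-0.086,0.062,0.05],[-0.0131,0.0008,0.0114],0.75],[[-0.172,0.124,0.099],[-0.0263,0.0017,0.0228],0.75],[[-0.258,0.186,0.149],[-0.0394,0.0025,0.0343],0.75],[[-0.344,0.248,0.198],[-0.0525,0.0034,0.0457],0.75],[[-0.43,0.31,0.248],[-0.0657,0.0042,0.0571],0.75],[[-0.516,0.372,0.298],[-0.0788,0.0051,0.0685],0.75],[[-0.602,0.434,0.347],[-0.092,0.006,0.08],0.75],[[-0.6877,0.4962,0.397],[-0.1051,0.0068,0.0914],0.75],[[-0.6877,0.4962,0.397],[-0.1051,0.0068,0.0914],0.75],[[-0.6877,0.4962,0.397],[-0.1051,0.0068,0.0914],0.75],[[-0.6877,0.4962,0.397],[-0.1051,0.0068,0.0914],0.75]]}}

```text
t: 29.75
position: [599.9, -307.7, 152.7]
tcp_rot: [-1.821, -1.05, -1.392]
force: [0.3, -0.0, 0.5]
grip_width: 0.747
grasp_force: 0.0
```

```bash
python3 - <<'E'
from fit import *
B=np.array([629,-255.8,60]);P=pickR(np.radians(60),np.radians(75));z=P.as_matrix()[:,2]
p,r=cmd(); setcmd(B-62*z+[0,0,75],P); where(); setcmd(p,r)
f,w=snap('w10')
print('orange',blobs(f,'orange',80),'pred',proj([[629,-255.8,145],[629,-255.8,120],[629,-255.8,50]],w))
E
```

```text
t 29.75 pos [ 599.9 -307.7  152.7] err [ 0.8 -0.1  1.7] roterr [ 0.002 -0.002  0.003] F [ 0.3 -0.   0.5] g 0.747 0.0 q [-0.871  0.779  0.277 -1.167 -1.735 -2.562]
orange [([99.6, 13.4], [61, 0, 70, 22, 820]), ([175.9, 58.2], [104, 30, 129, 89, 5982]), ([547.9, 206.3], [451, 128, 189, 155, 18955]), ([92.2, 165.2], [81, 156, 24, 22, 323]), ([380.3, 218.8], [352, 185, 57, 63, 2672]), ([315.4, 265.6], [296, 232, 39, 69, 2378]), ([367.8, 288.7], [349, 274, 38, 23, 391]), ([316.3, 352.7], [285, 334, 63, 33, 1590])] pred [[317.2324 240.3325]
 [317.3791 272.9484]
 [317.7158 347.3444]]
```

{"fn": "apply_moves", "kwargs": {"series": [[[0,0,0],[-0.012,0,0.0035],0.75],[[0,0,0],[-0.03,0,0.0088],0.75],[[0,0,0],[-0.048,0,0.0142],0.75],[[0,0,0],[-0.063,0,0.0186],0.75],[[0,0,0],[-0.0725,0,0.0214],0.75],[[0,0,0],[-0.0725,0,0.0214],0.75],[[0,0,0],[-0.0725,0,0.0214],0.75]]}}

```text
t: 30.38
position: [600.6, -305.6, 75.6]
tcp_rot: [-1.82, -1.047, -1.391]
force: [-0.8, -0.3, 0.8]
grip_width: 0.749
grasp_force: 0.0
```

{"fn": "apply_moves", "kwargs": {"series": [[[0,0,0],[0,0,0.01],0.75],[[0,0,0],[0,0,0.021],0.75],[[0,0,0],[0,0,0.032],0.75],[[0,0,0],[0,0,0.042],0.75],[[0,0,0],[0,0,0.05],0.75],[[0,0,0],[0,0,0.0555],0.75],[[0,0,0],[0,0,0.0575],0.75],[[0,0,0],[0,0,0.0575],0.75],[[0,0,0],[0,0,0.0575],0.75]]}}

```text
t: 31.13
position: [628.4, -258.0, 62.1]
tcp_rot: [-1.821, -1.05, -1.392]
force: [0.3, -0.1, -0.3]
grip_width: 0.747
grasp_force: 0.0
```

{"fn": "apply_moves", "kwargs": {"series": [[[0,0,0],[0,0,0],0.35],[[0,0,0],[0,0,0],0.35],[[0,0,0],[0,0,0],0.35],[[0,0,0],[0,0,0],0.35],[[0,0,0],[0,0,0],0.35],[[0,0,0],[0,0,0],0.35],[[0,0,0],[0,0,0],0.35],[[0,0,0],[0,0,0],0.35]], "squeeze": 25}}

```text
t: 31.8
position: [628.3, -257.9, 62.1]
tcp_rot: [-1.821, -1.049, -1.393]
force: [-2.5, -0.0, 0.8]
grip_width: 0.515
grasp_force: 25.0
```

```bash
python3 - <<'E'
from fit import *
s=where(); q=s['joint_positions']
u=np.array([.9945,.1048,0]);v=np.array([-.1048,.9945,0]);O=np.array([513.5,135.5,0])
P=placeR(.105,np.radians(15)); z=P.as_matrix()[:,2]; p,r=cmd()
ax=O+90*v+u*(85+22)+[0,0,55]
W=[(p+[0,0,150],r),([595,-310,300],pickR(np.radians(95),np.radians(45))),([560,-120,310],placeR(-.75,np.radians(10))),(ax-60*v+[0,0,160]-2.5*z,placeR(-.05,np.radians(15))),(ax+[0,0,100]-2.5*z,P),(ax+[0,0,2]-2.5*z,P)]
for w in W: x=rep(w[0],w[1],q); q=x[0]; print(np.round(w[0]),q.round(2),x[1],np.round(x[2:],2))
plan(*W)
E
```

```text
t 31.8 pos [ 628.3 -257.9   62.1] err [ 0.5 -0.1  1.5] roterr [ 0.001 -0.002  0.003] F [-2.5 -0.   0.8] g 0.515 25.0 q [-0.802  0.878  0.22  -1.192 -1.623 -2.44 ]
[ 628. -258.  211.] [-0.81  0.68  0.24 -1.21 -1.71 -2.64] True [  0.39 468.6  306.48]
[ 595 -310  300] [-0.57  0.65  0.66 -0.67 -2.02 -2.65] True [  0.38 681.37 561.7 ]
[ 560 -120  310] [ 0.23  0.06 -0.28  0.16 -1.14 -2.61] True [  0.42 646.05 674.33]
[616. 176. 217.] [ 0.68  0.18 -0.4   0.24 -0.81 -2.45] True [  0.58 536.78 574.74]
[610. 236. 157.] [ 0.75  0.25 -0.47  0.26 -0.66 -2.4 ] True [  0.55 478.33 514.73]
[610. 236.  59.] [ 0.73  0.36 -0.62  0.4  -0.4  -2.55] True [  0.4  375.72 416.74]
turn [0.0, 0.0, 0.0] shift [0.1449, 0.0, -0.0388]
turn [0.5349, -0.5071, -0.3088] shift [0.0704, -0.0023, -0.0826]
turn [0.229, -0.9152, -0.7262] shift [0.1431, -0.0184, 0.1289]
turn [-0.1516, -0.0837, -0.6836] shift [0.1746, 0.2553, 0.0632]
turn [-0.0401, 0.0, -0.1497] shift [0.0245, 0.0593, 0.0556]
turn [-0.0, 0.0, 0.0] shift [0.0254, -0.0, 0.0946]
```

{"fn": "apply_moves", "kwargs": {"series": [[[0,0,0],[0.019,0,-0.0051],0.35],[[0,0,0],[0.047,0,-0.0126],0.35],[[0,0,0],[0.08,0,-0.0214],0.35],[[0,0,0],[0.115,0,-0.0308],0.35],[[0,0,0],[0.1449,0,-0.0388],0.35],[[0,0,0],[0.1449,0,-0.0388],0.35]]}}

```text
t: 32.3
position: [630.5, -259.4, 219.1]
tcp_rot: [-1.823, -1.061, -1.399]
force: [0.7, -1.2, -2.1]
grip_width: 0.518
grasp_force: 25.0
```

{"fn": "apply_moves", "kwargs": {"series": [[[0.067,-0.063,-0.0386],[0.0088,-0.0003,-0.0103],0.35],[[0.134,-0.127,-0.0772],[0.0176,-0.0006,-0.0206],0.35],[[0.2,-0.19,-0.116],[0.0264,-0.0009,-0.031],0.35],[[0.267,-0.254,-0.154],[0.0352,-0.0012,-0.0413],0.35],[[0.334,-0.317,-0.193],[0.044,-0.0014,-0.0516],0.35],[[0.401,-0.38,-0.232],[0.0528,-0.0017,-0.062],0.35],[[0.468,-0.444,-0.27],[0.0616,-0.002,-0.0723],0.35],[[0.5349,-0.5071,-0.3088],[0.0704,-0.0023,-0.0826],0.35],[[0.5349,-0.5071,-0.3088],[0.0704,-0.0023,-0.0826],0.35]]}}

```text
t: 33.05
position: [598.8, -309.2, 304.6]
tcp_rot: [-1.669, -1.836, -0.684]
force: [0.1, 1.0, -2.1]
grip_width: 0.515
grasp_force: 24.9
```

{"fn": "apply_moves", "kwargs": {"series": [[[0.021,-0.083,-0.066],[0.013,-0.0017,0.0117],0.35],[[0.042,-0.166,-0.132],[0.026,-0.0033,0.0234],0.35],[[0.062,-0.25,-0.198],[0.039,-0.005,0.0352],0.35],[[0.083,-0.333,-0.264],[0.052,-0.0067,0.0469],0.35],[[0.104,-0.416,-0.33],[0.065,-0.0084,0.0586],0.35],[[0.125,-0.499,-0.396],[0.078,-0.01,0.0703],0.35],[[0.146,-0.582,-0.462],[0.091,-0.0117,0.082],0.35],[[0.167,-0.666,-0.528],[0.104,-0.0134,0.0937],0.35],[[0.187,-0.749,-0.594],[0.117,-0.015,0.1055],0.35],[[0.208,-0.832,-0.66],[0.13,-0.0167,0.1172],0.35],[[0.229,-0.9152,-0.7262],[0.1431,-0.0184,0.1289],0.35],[[0.229,-0.9152,-0.7262],[0.1431,-0.0184,0.1289],0.35]]}}

```text
t: 34.05
position: [557.1, -116.2, 308.4]
tcp_rot: [1.08, 2.779, -0.101]
force: [-2.0, 0.2, -5.3]
grip_width: 0.522
grasp_force: 24.9
```

{"fn": "apply_moves", "kwargs": {"series": [[[-0.014,-0.0076,-0.062],[0.0159,0.0232,0.0057],0.35],[[-0.028,-0.015,-0.124],[0.0317,0.0464,0.0115],0.35],[[-0.041,-0.023,-0.186],[0.0476,0.0696,0.0172],0.35],[[-0.055,-0.03,-0.249],[0.0635,0.0928,0.023],0.35],[[-0.069,-0.038,-0.311],[0.0794,0.116,0.0287],0.35],[[-0.083,-0.046,-0.373],[0.0952,0.1393,0.0345],0.35],[[-0.096,-0.053,-0.435],[0.111,0.1625,0.04],0.35],[[-0.11,-0.061,-0.497],[0.127,0.1857,0.046],0.35],[[-0.124,-0.068,-0.559],[0.1429,0.209,0.0517],0.35],[[-0.138,-0.076,-0.622],[0.1587,0.2321,0.0575],0.35],[[-0.1516,-0.0837,-0.6836],[0.1746,0.2553,0.0632],0.35],[[-0.1516,-0.0837,-0.6836],[0.1746,0.2553,0.0632],0.35]]}}

```text
t: 35.05
position: [616.3, 178.9, 215.1]
tcp_rot: [0.066, 2.886, -0.01]
force: [0.6, -0.9, -3.1]
grip_width: 0.516
grasp_force: 24.9
```

{"fn": "apply_moves", "kwargs": {"series": [[[-0.01,0,-0.04],[0.006,0.015,0.013],0.35],[[-0.02,0,-0.08],[0.012,0.03,0.027],0.35],[[-0.03,0,-0.115],[0.018,0.045,0.042],0.35],[[-0.0401,0,-0.1497],[0.0245,0.0593,0.0556],0.35],[[-0.0401,0,-0.1497],[0.0245,0.0593,0.0556],0.35],[[-0.0401,0,-0.1497],[0.0245,0.0593,0.0556],0.35],[[-0.0401,0,-0.1497],[0.0245,0.0593,0.0556],0.35]]}}

```text
t: 35.63
position: [610.5, 235.3, 158.5]
tcp_rot: [-0.149, 2.881, 0.02]
force: [0.3, -0.4, -3.2]
grip_width: 0.518
grasp_force: 24.9
```

```bash
python3 - <<'E'
from fit import *
p,r=cmd(); setcmd(p+[0,0,98],r); where(); setcmd(p,r)
f,w=snap('w11'); b=blobs(f,'orange',80); print(b)
n=[x for x in b if 250<x[0][0]<400 and x[1][4]>2000]
u=np.array([.9945,.1048,0]);v=np.array([-.1048,.9945,0]);O=np.array([513.5,135.5,0])
print('pred tip/neck root on axis', proj([O+90*v+u*22+[0,0,153],O+90*v+u*60+[0,0,153]],w),'coupling top far edge ends',proj([O+122*v+[0,0,76],O+58*v+[0,0,76]],w))
E
```

```text
t 35.63 pos [610.5 235.3 158.5] err [ 0.6 -0.9  1. ] roterr [0.    0.004 0.002] F [ 0.3 -0.4 -3.2] g 0.518 24.9 q [ 0.748  0.251 -0.456  0.248 -0.671 -2.395]
[([319.5, 14.9], [257, 0, 126, 31, 3813]), ([320.6, 156.0], [288, 100, 68, 118, 7213]), ([316.0, 291.9], [265, 263, 107, 39, 1456]), ([316.8, 349.4], [271, 334, 93, 34, 2860])]
pred tip/neck root on axis [[322.1593 100.9355]
 [321.8052 197.8216]] coupling top far edge ends [[382.2136  30.6353]
 [258.9904  30.8632]]
```

{"fn": "apply_moves", "kwargs": {"series": [[[0,0,0],[0.004,0,0.0149],0.35],[[0,0,0],[0.009,0,0.0335],0.35],[[0,0,0],[0.014,0,0.0521],0.35],[[0,0,0],[0.0185,0,0.0689],0.35],[[0,0,0],[0.022,0,0.082],0.35],[[0,0,0],[0.024,0,0.0894],0.35],[[0,0,0],[0.0254,0,0.0946],0.35],[[0,0,0],[0.0254,0,0.0946],0.35],[[0,0,0],[0.0254,0,0.0946],0.35]]}}

```text
t: 36.43
position: [610.8, 236.1, 61.6]
tcp_rot: [-0.151, 2.879, 0.021]
force: [-0.2, -0.2, -3.1]
grip_width: 0.516
grasp_force: 24.9
```

{"fn": "apply_moves", "kwargs": {"series": [[[0,0,0],[0.0002,0,0.0007],0.35],[[0,0,0],[0.0004,0,0.0014],0.35],[[0,0,0],[0.0005,0,0.002],0.35],[[0,0,0],[0.0005,0,0.002],0.35]]}}

```text
t: 36.77
position: [610.5, 236.3, 59.2]
tcp_rot: [-0.152, 2.879, 0.021]
force: [-0.9, 0.6, -2.9]
grip_width: 0.518
grasp_force: 24.9
```

```bash
python3 - <<'E'
from fit import *
p,r=cmd(); setcmd(p+r.apply([.5,0,2]),r); q=where()['joint_positions']
u=np.array([.9945,.1048,0]);v=np.array([-.1048,.9945,0]);O=np.array([513.5,135.5,0])
p,r=cmd()
W=[(p+[0,0,115],r),(O+90*v+u*192+[0,0,175],down(.105-np.pi)),(O+90*v+u*192+[0,0,58],down(.105-np.pi)),(O+90*v+u*160+[0,0,58],down(.105-np.pi))]
for w in W: x=rep(w[0],w[1],q); q=x[0]; print(np.round(w[0]),q.round(2),x[1],np.round(x[2:],2))
plan(*W)
E
```

```text
t 36.77 pos [610.5 236.3  59.2] err [0.6 0.1 1.8] roterr [-0.001  0.003 -0.   ] F [-0.9  0.6 -2.9] g 0.518 24.9 q [ 0.734  0.366 -0.61   0.386 -0.41  -2.54 ]
[610. 236. 172.] [ 0.75  0.23 -0.44  0.25 -0.7  -2.39] True [  0.58 493.75 529.71]
[695. 245. 175.] [ 0.6   0.5   0.09  0.   -1.16 -2.07] True [  0.96 545.32 544.97]
[695. 245.  58.] [ 0.6   0.59 -0.03  0.   -0.95 -2.07] True [  0.95 428.28 427.97]
[663. 242.  58.] [ 0.62  0.55 -0.11 -0.   -0.91 -2.09] True [  0.91 428.27 427.97]
turn [0.0, 0.0, 0.0] shift [-0.0298, -0.0, -0.1111]
turn [-0.0, 0.2618, 0.0] shift [-0.0833, -0.0, 0.0197]
turn [-0.0, 0.0, 0.0] shift [-0.0, -0.0, 0.117]
turn [-0.0, 0.0, 0.0] shift [0.032, -0.0, -0.0]
```

{"fn": "apply_moves", "kwargs": {"series": [[[0,0,0],[0,0,0],0.52],[[0,0,0],[0,0,0],0.55],[[0,0,0],[0,0,0],0.6],[[0,0,0],[0,0,0],0.75],[[0,0,0],[0,0,0],0.8],[[0,0,0],[-0.003,0,-0.0111],0.8],[[0,0,0],[-0.009,0,-0.0336],0.8],[[0,0,0],[-0.016,0,-0.0597],0.8],[[0,0,0],[-0.024,0,-0.0895],0.8],[[0,0,0],[-0.0298,0,-0.1111],0.8],[[0,0,0],[-0.0298,0,-0.1111],0.8]]}}

```text
t: 37.68
position: [613.3, 238.2, 180.2]
tcp_rot: [-0.152, 2.872, 0.027]
force: [0.4, 0.8, -0.2]
grip_width: 0.804
grasp_force: 0.0
```

{"fn": "apply_moves", "kwargs": {"series": [[[0,0.06,0],[-0.0192,0,0.0045],0.4],[[0,0.12,0],[-0.0384,0,0.009],0],[[0,0.18,0],[-0.0576,0,0.0136],0],[[0,0.23,0],[-0.074,0,0.0174],0],[[0,0.2618,0],[-0.0833,0,0.0197],0],[[0,0.2618,0],[-0.0833,0,0.0197],0],[[0,0.2618,0],[-0.0833,0,0.0197],0],[[0,0.2618,0],[-0.0833,0,0.0197],0],[[0,0.2618,0],[-0.0833,0,0.0197],0]]}}

```text
t: 38.43
position: [695.1, 245.1, 176.2]
tcp_rot: [0.166, -3.134, 0.0]
force: [-1.1, -0.1, -0.3]
grip_width: 0.177
grasp_force: 0.0
```

```bash
python3 - <<'E'
from fit import *
s=sensors.sense(); print(s['position'],s['grip_width'])
f,w=snap('w12'); print(blobs(f,'orange',80),blobs(f,'blue',80)[:3])
u=np.array([.9945,.1048,0]);v=np.array([-.1048,.9945,0]);O=np.array([513.5,135.5,0])
g=cv2.cvtColor(f,cv2.COLOR_BGR2HSV)
# band centroid direction check: body axis at heights 55+23 vs predicted
for x in(22+80,22+100): print(proj(O+90*v+u*x+[0,0,78],w))
for x in(80,): print('blue pred',proj(O+u*x+[0,0,78],w), proj(O+u*60+[0,0,70],w))
E
```

```text
[695.1148 245.0831 176.2414] 0.17746632848980137
[([318.0, 21.5], [302, 0, 34, 46, 1451]), ([318.3, 122.8], [286, 84, 65, 77, 4357])] [([186.7, 4.7], [170, 0, 33, 13, 330]), ([190.3, 89.4], [156, 50, 70, 79, 4946]), ([543.4, 278.7], [482, 257, 119, 43, 3568])]
[[319.0417 106.5057]]
[[319.0134 137.4448]]
blue pred [[181.5484  72.4713]] [[183.5976  42.665 ]]
```

{"fn": "apply_moves", "kwargs": {"series": [[[0,0,0],[0,0,0.015],0],[[0,0,0],[0,0,0.035],0],[[0,0,0],[0,0,0.06],0],[[0,0,0],[0,0,0.08],0],[[0,0,0],[0,0,0.098],0],[[0,0,0],[0,0,0.11],0],[[0,0,0],[0,0,0.117],0],[[0,0,0],[0,0,0.117],0],[[0,0,0],[0,0,0.117],0]]}}

```text
t: 39.23
position: [695.7, 245.4, 59.9]
tcp_rot: [0.166, -3.135, -0.0]
force: [0.2, 0.0, -0.6]
grip_width: 0.008
grasp_force: 0.0
```

{"fn": "apply_moves", "kwargs": {"series": [[[0,0,0],[0.004,0,0],0],[[0,0,0],[0.008,0,0],0],[[0,0,0],[0.012,0,0],0],[[0,0,0],[0.016,0,0],0],[[0,0,0],[0.02,0,0],0],[[0,0,0],[0.024,0,0],0],[[0,0,0],[0.027,0,0],0],[[0,0,0],[0.029,0,0],0],[[0,0,0],[0.031,0,0],0],[[0,0,0],[0.032,0,0],0],[[0,0,0],[0.032,0,0],0]]}}

```text
t: 40.15
position: [663.8, 242.0, 59.5]
tcp_rot: [0.166, -3.135, -0.001]
force: [4.0, 1.1, 1.6]
grip_width: 0.002
grasp_force: 1.5
```

{"fn": "apply_moves", "kwargs": {"series": [[[0,0,0],[0.0015,0,0],0],[[0,0,0],[0.003,0,0],0],[[0,0,0],[0.0045,0,0],0],[[0,0,0],[0.006,0,0],0],[[0,0,0],[0.006,0,0],0],[[0,0,0],[0.006,0,0],0]]}}

```text
t: 40.65
position: [660.6, 242.0, 60.1]
tcp_rot: [-0.166, 3.135, 0.003]
force: [12.1, 1.0, -1.6]
grip_width: 0.006
grasp_force: 6.3
```

{"fn": "apply_moves", "kwargs": {"series": [[[0,0,0],[0.001,0,0],0],[[0,0,0],[0.002,0,0],0],[[0,0,0],[0.003,0,0],0],[[0,0,0],[0.003,0,0],0],[[0,0,0],[0.003,0,0],0]]}}

```text
t: 41.07
position: [660.5, 242.5, 61.5]
tcp_rot: [-0.167, 3.129, 0.005]
force: [19.2, 1.8, -1.3]
grip_width: 0.005
grasp_force: 9.8
```

```bash
python3 - <<'E'
from fit import *
u=np.array([.9945,.1048,0]);v=np.array([-.1048,.9945,0]);O=np.array([513.5,135.5,0])
r=down(.105-np.pi);p=O+90*v+u*151+[0,0,58]; setcmd(p,r)
B=np.array([430.5,-266.5,61]);d=np.radians(105);t=np.radians(75);P=pickR(d,t);z=P.as_matrix()[:,2]
W=[(p+30*u,r),(p+30*u+[0,0,200],r),([560,30,320],down(np.radians(155))),([480,-290,310],pickR(np.radians(115),np.radians(35))),(B-62*z+[0,0,80],P),(B-60*z,P),(B-2.5*z,P)]
q=sensors.sense()['joint_positions']
for w in W: x=rep(w[0],w[1],q); q=x[0]; print(np.round(w[0]),q.round(2),x[1],np.round(x[2:],2))
plan(*W)
E
```

```text
[684. 244.  58.] [ 0.61  0.58 -0.06 -0.   -0.93 -2.08] True [  0.93 428.27 427.97]
[684. 244. 258.] [ 0.61  0.43  0.18  0.   -1.32 -2.08] True [  0.95 628.33 627.97]
[560  30 320] [ 0.4   0.13 -0.1  -0.   -1.34 -2.41] True [  0.62 690.34 689.97]
[ 480 -290  310] [-0.46  0.47  0.36 -0.39 -1.94 -2.3 ] True [  0.73 686.36 613.18]
[ 446. -324.  157.] [-0.73  0.92  0.5  -0.75 -2.25 -2.27] True [  0.75 372.16 253.  ]
[ 446. -322.   77.] [-0.72  1.01  0.47 -0.7  -2.16 -2.18] True [  0.78 278.72 172.5 ]
[ 431. -269.   62.] [-0.68  0.98  0.33 -0.7  -2.06 -2.13] True [  0.9  255.7  157.63]
turn [0.0, -0.0, -0.0] shift [-0.03, -0.0, -0.0]
turn [0.0, -0.0, -0.0] shift [-0.0, -0.0, -0.2]
turn [-0.0, -0.0, 0.5413] shift [0.1458, -0.1998, -0.062]
turn [-0.2131, 0.5855, 0.676] shift [-0.0627, -0.3238, 0.01]
turn [-0.1459, 0.6964, 0.1021] shift [-0.1015, -0.0453, 0.1157]
turn [-0.0, -0.0, 0.0] shift [-0.0772, -0.0, 0.0227]
turn [-0.0, -0.0, 0.0] shift [-0.0, -0.0, 0.0575]
```

{"fn": "apply_moves", "kwargs": {"series": [[[0,0,0],[-0.01,0,0],0],[[0,0,0],[-0.02,0,0],0],[[0,0,0],[-0.03,0,0],0],[[0,0,0],[-0.03,0,0],0],[[0,0,0],[-0.03,0,-0.02],0],[[0,0,0],[-0.03,0,-0.055],0.3],[[0,0,0],[-0.03,0,-0.09],0.75],[[0,0,0],[-0.03,0,-0.13],0.75],[[0,0,0],[-0.03,0,-0.17],0.75],[[0,0,0],[-0.03,0,-0.2],0.75]]}}

```text
t: 41.9
position: [684.7, 243.6, 262.1]
tcp_rot: [0.165, -3.134, 0.0]
force: [1.3, 0.0, 0.8]
grip_width: 0.325
grasp_force: 0.0
```

{"fn": "apply_moves", "kwargs": {"series": [[[0,0,0.054],[0.0146,-0.02,-0.0062],0.75],[[0,0,0.108],[0.0292,-0.04,-0.0124],0.75],[[0,0,0.162],[0.0437,-0.06,-0.0186],0.75],[[0,0,0.217],[0.0583,-0.08,-0.0248],0.75],[[0,0,0.271],[0.0729,-0.1,-0.031],0.75],[[0,0,0.325],[0.0875,-0.12,-0.0372],0.75],[[0,0,0.379],[0.102,-0.14,-0.0434],0.75],[[0,0,0.433],[0.1166,-0.16,-0.0496],0.75],[[0,0,0.487],[0.1312,-0.18,-0.0558],0.75],[[0,0,0.5413],[0.1458,-0.1998,-0.062],0.75]]}}

```text
t: 42.73
position: [559.4, 28.8, 320.9]
tcp_rot: [-0.682, -3.06, 0.003]
force: [0.5, -0.8, -0.3]
grip_width: 0.752
grasp_force: 0.0
```

{"fn": "apply_moves", "kwargs": {"series": [[[-0.018,0.049,0.056],[-0.0052,-0.027,0.0008],0.75],[[-0.036,0.098,0.113],[-0.0105,-0.054,0.0017],0.75],[[-0.053,0.146,0.169],[-0.0157,-0.081,0.0025],0.75],[[-0.071,0.195,0.225],[-0.0209,-0.108,0.0033],0.75],[[-0.089,0.244,0.282],[-0.0261,-0.135,0.0042],0.75],[[-0.107,0.293,0.338],[-0.0314,-0.162,0.005],0.75],[[-0.124,0.342,0.394],[-0.0366,-0.189,0.0058],0.75],[[-0.142,0.39,0.451],[-0.0418,-0.216,0.0067],0.75],[[-0.16,0.439,0.507],[-0.047,-0.243,0.0075],0.75],[[-0.178,0.488,0.563],[-0.0523,-0.27,0.0083],0.75],[[-0.195,0.537,0.62],[-0.0575,-0.297,0.0092],0.75],[[-0.2131,0.5855,0.676],[-0.0627,-0.3238,0.01],0.75]]}}

```text
t: 43.73
position: [480.4, -290.7, 311.2]
tcp_rot: [-1.392, -2.177, -0.438]
force: [1.4, 0.7, 0.8]
grip_width: 0.749
grasp_force: 0.0
```

{"fn": "apply_moves", "kwargs": {"series": [[[-0.018,0.087,0.013],[-0.0127,-0.0057,0.0145],0.75],[[-0.036,0.174,0.026],[-0.0254,-0.0113,0.0289],0.75],[[-0.055,0.261,0.038],[-0.0381,-0.017,0.0434],0.75],[[-0.073,0.348,0.051],[-0.0508,-0.0227,0.0579],0.75],[[-0.091,0.435,0.064],[-0.0634,-0.0283,0.0723],0.75],[[-0.109,0.522,0.077],[-0.0761,-0.034,0.0868],0.75],[[-0.128,0.609,0.089],[-0.0888,-0.0396,0.1012],0.75],[[-0.1459,0.6964,0.1021],[-0.1015,-0.0453,0.1157],0.75],[[-0.1459,0.6964,0.1021],[-0.1015,-0.0453,0.1157],0.75],[[-0.1459,0.6964,0.1021],[-0.1015,-0.0453,0.1157],0.75]]}}

```text
t: 44.57
position: [445.4, -324.1, 154.3]
tcp_rot: [-1.176, -1.519, -0.901]
force: [0.3, -0.1, 2.2]
grip_width: 0.749
grasp_force: 0.0
```

```bash
python3 - <<'E'
from fit import *
B=np.array([430.5,-266.5,61]);P=pickR(np.radians(105),np.radians(75));z=P.as_matrix()[:,2]
p,r=cmd(); setcmd(B-62*z+[0,0,80],P); where(); setcmd(p,r)
f,w=snap('w13')
print('green',blobs(f,'green',80),'pred',proj([[430.5,-266.5,145],[430.5,-266.5,120],[430.5,-266.5,50]],w))
E
```

```text
t 44.57 pos [ 445.4 -324.1  154.3] err [-0.6  0.3 -2.7] roterr [0.001 0.011 0.009] F [ 0.3 -0.1  2.2] g 0.749 0.0 q [-0.73   0.929  0.498 -0.753 -2.257 -2.276]
green [([429.9, 198.9], [418, 173, 26, 53, 1074]), ([623.8, 231.2], [603, 212, 37, 44, 1226]), ([317.3, 267.7], [299, 235, 37, 66, 2215]), ([318.5, 353.7], [287, 335, 63, 31, 1378])] pred [[320.4032 244.2964]
 [320.5983 276.9082]
 [321.0362 351.5667]]
```

View pics/w13.png

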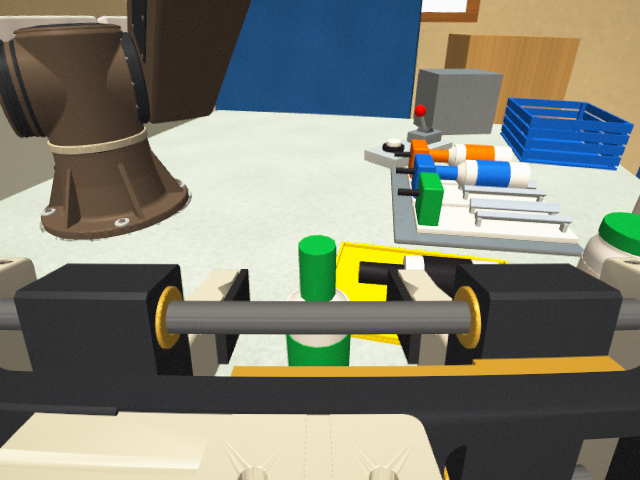

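The green bottle is centred between the fingers (neck at (317,250)), and blue and orange are seated in their channels at the back.

{"fn": "apply_moves", "kwargs": {"series": [[[0,0,0],[-0.013,0,0.0038],0.75],[[0,0,0],[-0.031,0,0.0091],0.75],[[0,0,0],[-0.05,0,0.0147],0.75],[[0,0,0],[-0.066,0,0.0194],0.75],[[0,0,0],[-0.0772,0,0.0227],0.75],[[0,0,0],[-0.0772,0,0.0227],0.75],[[0,0,0],[-0.0772,0,0.0227],0.75]]}}

```text
t: 45.2
position: [446.1, -322.1, 77.7]
tcp_rot: [-1.177, -1.529, -0.9]
force: [0.6, -0.1, 0.6]
grip_width: 0.748
grasp_force: 0.0
```

{"fn": "apply_moves", "kwargs": {"series": [[[0,0,0],[0,0,0.01],0.75],[[0,0,0],[0,0,0.021],0.75],[[0,0,0],[0,0,0.032],0.75],[[0,0,0],[0,0,0.042],0.75],[[0,0,0],[0,0,0.05],0.75],[[0,0,0],[0,0,0.0555],0.75],[[0,0,0],[0,0,0.0575],0.75],[[0,0,0],[0,0,0.0575],0.75],[[0,0,0],[0,0,0.0575],0.75]]}}

```text
t: 45.95
position: [432.0, -269.3, 64.0]
tcp_rot: [-1.178, -1.532, -0.9]
force: [0.6, 0.0, -0.9]
grip_width: 0.749
grasp_force: 0.0
```

{"fn": "apply_moves", "kwargs": {"series": [[[0,0,0],[0,0,0],0.35],[[0,0,0],[0,0,0],0.35],[[0,0,0],[0,0,0],0.35],[[0,0,0],[0,0,0],0.35],[[0,0,0],[0,0,0],0.35],[[0,0,0],[0,0,0],0.35],[[0,0,0],[0,0,0],0.35],[[0,0,0],[0,0,0],0.35]], "squeeze": 25}}

```text
t: 46.62
position: [431.6, -269.0, 63.8]
tcp_rot: [-1.177, -1.531, -0.9]
force: [-2.2, -0.6, 1.5]
grip_width: 0.518
grasp_force: 25.0
```

```bash
python3 - <<'E'
from fit import *
s=where(); q=s['joint_positions']
u=np.array([.9945,.1048,0]);v=np.array([-.1048,.9945,0]);O=np.array([513.5,135.5,0])
P=placeR(.105,np.radians(15)); z=P.as_matrix()[:,2]; p,r=cmd()
ax=O-90*v+u*(84+22)+[0,0,55]
W=[(p+[0,0,180],r),([540,-200,320],placeR(-.9,np.radians(30))),(ax-80*v+[0,0,160]-2.5*z,placeR(-.1,np.radians(15))),(ax+[0,0,100]-2.5*z,P),(ax+[0,0,1]-2.5*z,P)]
for w in W: x=rep(w[0],w[1],q); q=x[0]; print(np.round(w[0]),q.round(2),x[1],np.round(x[2:],2))
plan(*W)
E
```

```text
t 46.62 pos [ 431.6 -269.    63.8] err [ 0.4 -0.2  2.2] roterr [0.001 0.001 0.003] F [-2.2 -0.6  1.5] g 0.518 25.0 q [-0.681  0.975  0.33  -0.697 -2.06  -2.134]
[ 431. -269.  242.] [-0.7   0.76  0.39 -0.81 -2.27 -2.34] True [  0.69 466.84 337.62]
[ 540 -200  320] [ 0.24 -0.08 -0.66  0.64 -0.86 -3.1 ] True [ -0.07 544.93 640.4 ]
[636. -23. 217.] [ 0.33  0.16 -0.39  0.15 -0.79 -2.1 ] True [  0.63 549.95 574.72]
[628.  57. 157.] [ 0.45  0.21 -0.48  0.15 -0.64 -2.02] True [  0.54 493.29 514.72]
[628.  57.  58.] [ 0.44  0.33 -0.62  0.23 -0.38 -2.12] True [  0.38 390.15 415.72]
turn [0.0, 0.0, 0.0] shift [0.1739, 0.0, -0.0466]
turn [0.1805, -1.8038, -0.4356] shift [0.0855, 0.1229, 0.0167]
turn [-0.307, 0.2477, -0.7411] shift [0.12, 0.1856, 0.0492]
turn [-0.053, -0.0, -0.198] shift [0.0312, 0.0783, 0.0537]
turn [-0.0, -0.0, -0.0] shift [0.0256, 0.0, 0.0956]
```

```bash
python3 - <<'E'
from fit import *
q=sensors.sense()['joint_positions']
u=np.array([.9945,.1048,0]);v=np.array([-.1048,.9945,0]);O=np.array([513.5,135.5,0])
P=placeR(.105,np.radians(15)); z=P.as_matrix()[:,2]
Pk=pickR(np.radians(105),np.radians(75)); p=np.array([430.5,-266.5,61])-2.5*Pk.as_matrix()[:,2]; r=Pk; setcmd(p,r)
ax=O-90*v+u*(84+20)+[0,0,55]
W=[(p+[0,0,180],r),([490,-290,310],pickR(np.radians(115),np.radians(35))),([570,-100,310],placeR(-.5,np.radians(10))),(ax-10*v+[0,0,130]-2.5*z,P),(ax+[0,0,1]-2.5*z,P)]
for w in W: x=rep(w[0],w[1],q); q=x[0]; print(np.round(w[0]),q.round(2),x[1],np.round(x[2:],2))
plan(*W)
E
```

```text
[ 431. -269.  242.] [-0.7   0.76  0.39 -0.81 -2.27 -2.34] True [  0.69 466.79 337.59]
[ 490 -290  310] [-0.46  0.48  0.39 -0.4  -1.95 -2.3 ] True [  0.73 687.14 613.18]
[ 570 -100  310] [ 0.24  0.06 -0.27  0.13 -1.12 -2.36] True [  0.67 651.   674.32]
[627.  47. 187.] [ 0.43  0.17 -0.44  0.13 -0.71 -1.99] True [  0.58 524.99 544.72]
[626.  57.  58.] [ 0.45  0.33 -0.63  0.24 -0.38 -2.12] True [  0.38 390.01 415.72]
turn [-0.0, -0.0, -0.0] shift [0.1739, -0.0, -0.0466]
turn [0.1459, -0.6963, -0.1022] shift [0.0568, 0.0514, -0.0521]
turn [0.1409, -0.7583, -0.6352] shift [0.1133, 0.1528, 0.0794]
turn [-0.131, -0.0846, -0.5908] shift [0.0416, 0.1561, 0.1171]
turn [0.0, -0.0, 0.0] shift [0.0334, 0.01, 0.1246]
```

{"fn": "apply_moves", "kwargs": {"series": [[[0,0,0],[0.019,0,-0.0051],0.35],[[0,0,0],[0.047,0,-0.0126],0.35],[[0,0,0],[0.08,0,-0.0214],0.35],[[0,0,0],[0.115,0,-0.0308],0.35],[[0,0,0],[0.148,0,-0.0397],0.35],[[0,0,0],[0.1739,0,-0.0466],0.35],[[0,0,0],[0.1739,0,-0.0466],0.35]]}}

```text
t: 47.2
position: [433.5, -270.1, 248.8]
tcp_rot: [-1.181, -1.543, -0.901]
force: [0.3, -0.5, -2.5]
grip_width: 0.514
grasp_force: 25.0
```

{"fn": "apply_moves", "kwargs": {"series": [[[0.018,-0.087,-0.013],[0.0071,0.0064,-0.0065],0.35],[[0.036,-0.174,-0.026],[0.0142,0.0129,-0.013],0.35],[[0.055,-0.261,-0.038],[0.0213,0.0193,-0.0195],0.35],[[0.073,-0.348,-0.051],[0.0284,0.0257,-0.026],0.35],[[0.091,-0.435,-0.064],[0.0355,0.0321,-0.0326],0.35],[[0.109,-0.522,-0.077],[0.0426,0.0386,-0.0391],0.35],[[0.128,-0.609,-0.089],[0.0497,0.045,-0.0456],0.35],[[0.1459,-0.6963,-0.1022],[0.0568,0.0514,-0.0521],0.35]]}}

```text
t: 47.87
position: [492.6, -290.1, 311.7]
tcp_rot: [-1.393, -2.188, -0.434]
force: [-0.1, 1.2, -4.3]
grip_width: 0.515
grasp_force: 25.0
```

{"fn": "apply_moves", "kwargs": {"series": [[[0.013,-0.069,-0.058],[0.0103,0.0139,0.0072],0.35],[[0.026,-0.138,-0.115],[0.0206,0.0278,0.0144],0.35],[[0.038,-0.207,-0.173],[0.0309,0.0417,0.0217],0.35],[[0.051,-0.276,-0.231],[0.0412,0.0556,0.0289],0.35],[[0.064,-0.345,-0.289],[0.0515,0.0695,0.0361],0.35],[[0.077,-0.414,-0.346],[0.0618,0.0833,0.0433],0.35],[[0.09,-0.483,-0.404],[0.0721,0.0972,0.0505],0.35],[[0.102,-0.552,-0.462],[0.0824,0.1111,0.0577],0.35],[[0.115,-0.62,-0.52],[0.0927,0.125,0.065],0.35],[[0.128,-0.689,-0.577],[0.103,0.139,0.0722],0.35],[[0.1409,-0.7583,-0.6352],[0.1133,0.1528,0.0794],0.35],[[0.1409,-0.7583,-0.6352],[0.1133,0.1528,0.0794],0.35]]}}

```text
t: 48.87
position: [570.2, -96.4, 310.0]
tcp_rot: [0.724, 2.884, -0.067]
force: [-1.9, -0.4, -5.2]
grip_width: 0.517
grasp_force: 24.9
```

{"fn": "apply_moves", "kwargs": {"series": [[[-0.015,-0.0094,-0.066],[0.0046,0.0173,0.013],0.35],[[-0.029,-0.019,-0.131],[0.0092,0.0347,0.026],0.35],[[-0.044,-0.028,-0.197],[0.0139,0.052,0.039],0.35],[[-0.058,-0.038,-0.263],[0.0185,0.0694,0.052],0.35],[[-0.073,-0.047,-0.328],[0.0231,0.0867,0.065],0.35],[[-0.087,-0.056,-0.394],[0.0277,0.104,0.078],0.35],[[-0.102,-0.066,-0.46],[0.0324,0.1214,0.091],0.35],[[-0.116,-0.075,-0.525],[0.037,0.1388,0.104],0.35],[[-0.131,-0.0846,-0.5908],[0.0416,0.1561,0.1171],0.35],[[-0.131,-0.0846,-0.5908],[0.0416,0.1561,0.1171],0.35],[[-0.131,-0.0846,-0.5908],[0.0416,0.1561,0.1171],0.35]]}}

```text
t: 49.78
position: [626.6, 46.9, 186.8]
tcp_rot: [-0.151, 2.883, 0.019]
force: [-0.6, 0.1, -3.4]
grip_width: 0.518
grasp_force: 24.9
```

```bash
python3 - <<'E'
from fit import *
u=np.array([.9945,.1048,0]);v=np.array([-.1048,.9945,0]);O=np.array([513.5,135.5,0])
p,r=cmd(); setcmd(p+[0,0,129]-10*v,r); where(); setcmd(p,r)
f,w=snap('w14'); print(blobs(f,'green',80))
a=O-100*v
print('pred tip/neck', proj([a+u*22+[0,0,185],a+u*60+[0,0,185]],w),'coupling',proj([O-58*v+[0,0,76],O-122*v+[0,0,76]],w))
E
```

```text
t 49.78 pos [626.6  46.9 186.8] err [-0.1  0.  -0.6] roterr [0.    0.007 0.   ] F [-0.6  0.1 -3.4] g 0.518 24.9 q [ 0.433  0.178 -0.431  0.123 -0.724 -1.982]
[([335.0, 17.8], [281, 0, 110, 38, 3988]), ([320.2, 159.4], [289, 104, 66, 116, 6695]), ([116.7, 255.2], [86, 238, 71, 37, 1149]), ([315.3, 292.8], [266, 270, 105, 31, 1175]), ([317.0, 349.5], [272, 335, 91, 31, 2663])]
pred tip/neck [[319.7935 113.5094]
 [319.5956 209.7975]] coupling [[389.4792  37.9766]
 [281.9046  37.73  ]]
```

{"fn": "apply_moves", "kwargs": {"series": [[[0,0,0],[0.002,0.005,0.0075],0.35],[[0,0,0],[0.006,0.01,0.0224],0.35],[[0,0,0],[0.011,0.01,0.041],0.35],[[0,0,0],[0.017,0.01,0.0634],0.35],[[0,0,0],[0.022,0.01,0.082],0.35],[[0,0,0],[0.026,0.01,0.097],0.35],[[0,0,0],[0.029,0.01,0.108],0.35],[[0,0,0],[0.031,0.01,0.1156],0.35],[[0,0,0],[0.0325,0.01,0.1212],0.35],[[0,0,0],[0.0334,0.01,0.1246],0.35],[[0,0,0],[0.0334,0.01,0.1246],0.35],[[0,0,0],[0.0334,0.01,0.1246],0.35]]}}

```text
t: 50.83
position: [626.6, 56.9, 60.4]
tcp_rot: [-0.151, 2.879, 0.02]
force: [-0.6, -0.1, -3.4]
grip_width: 0.52
grasp_force: 24.9
```

```bash
python3 - <<'E'
from fit import *
q=where()['joint_positions']
u=np.array([.9945,.1048,0]);v=np.array([-.1048,.9945,0]);O=np.array([513.5,135.5,0])
p,r=cmd(); D=down(.105-np.pi)
W=[(p+[0,0,115],r),(O-90*v+u*192+[0,0,175],D),(O-90*v+u*192+[0,0,58],D),(O-90*v+u*160+[0,0,58],D)]
for w in W: x=rep(w[0],w[1],q); q=x[0]; print(np.round(w[0]),q.round(2),x[1],np.round(x[2:],2))
plan(*W)
E
```

```text
t 50.83 pos [626.6  56.9  60.4] err [1.  0.1 1.9] roterr [-0.     0.002 -0.   ] F [-0.6 -0.1 -3.4] g 0.52 24.9 q [ 0.445  0.328 -0.616  0.225 -0.391 -2.109]
[626.  57. 173.] [ 0.45  0.19 -0.46  0.14 -0.68 -2.02] True [  0.56 509.63 530.75]
[714.  66. 175.] [ 0.36  0.46  0.04  0.   -1.14 -1.83] True [  1.06 545.31 544.97]
[714.  66.  58.] [ 0.36  0.56 -0.08  0.   -0.92 -1.83] True [  0.92 428.27 427.97]
[682.  63.  58.] [ 0.38  0.52 -0.17  0.   -0.89 -1.84] True [  0.85 428.26 427.97]
turn [0.0, 0.0, 0.0] shift [-0.0298, 0.0, -0.1111]
turn [0.0, 0.2618, 0.0] shift [-0.086, -0.0, 0.0215]
turn [0.0, -0.0, 0.0] shift [-0.0, -0.0, 0.117]
turn [0.0, -0.0, 0.0] shift [0.032, -0.0, -0.0]
```

{"fn": "apply_moves", "kwargs": {"series": [[[0,0,0],[0.0003,0,0.001],0.35],[[0,0,0],[0.0005,0,0.002],0.35],[[0,0,0],[0.0005,0,0.002],0.52],[[0,0,0],[0.0005,0,0.002],0.56],[[0,0,0],[0.0005,0,0.002],0.75],[[0,0,0],[0.0005,0,0.002],0.8],[[0,0,0],[-0.003,0,-0.0111],0.8],[[0,0,0],[-0.009,0,-0.0336],0.8],[[0,0,0],[-0.016,0,-0.0597],0.8],[[0,0,0],[-0.024,0,-0.0895],0.8],[[0,0,0],[-0.0298,0,-0.1111],0.8],[[0,0,0],[-0.0298,0,-0.1111],0.8]]}}

```text
t: 51.83
position: [629.7, 58.1, 181.1]
tcp_rot: [-0.153, 2.87, 0.024]
force: [0.9, 0.3, 0.2]
grip_width: 0.798
grasp_force: 0.0
```

{"fn": "apply_moves", "kwargs": {"series": [[[0,0.06,0],[-0.0198,0,0.0049],0.4],[[0,0.12,0],[-0.0396,0,0.0099],0],[[0,0.18,0],[-0.0594,0,0.0148],0],[[0,0.23,0],[-0.076,0,0.019],0],[[0,0.2618,0],[-0.086,0,0.0215],0],[[0,0.2618,0],[-0.086,0,0.0215],0],[[0,0.2618,0],[-0.086,0,0.0215],0],[[0,0.2618,0],[-0.086,0,0.0215],0],[[0,0.2618,0],[-0.086,0,0.0215],0]]}}

```text
t: 52.58
position: [714.1, 66.1, 176.3]
tcp_rot: [0.165, -3.134, -0.0]
force: [-0.1, 1.1, 1.3]
grip_width: 0.18
grasp_force: 0.0
```

```bash
python3 - <<'E'
from fit import *
s=sensors.sense(); print(s['position'],s['grip_width'])
f,w=snap('w15'); print([b for b in blobs(f,'green',80)],blobs(f,'blue',80)[:3])
E
```

```text
[714.0582  66.1333 176.2721] 0.17986343021048037
[([317.6, 20.7], [302, 0, 33, 44, 1373]), ([317.3, 120.7], [286, 83, 64, 77, 4682]), ([82.9, 204.9], [36, 156, 95, 98, 7178])] [([448.5, 4.3], [432, 0, 35, 13, 327]), ([444.0, 88.4], [409, 49, 72, 79, 5103])]
```

Seated the same way as orange was. Now pushing it home.

{"fn": "apply_moves", "kwargs": {"series": [[[0,0,0],[0,0,0.015],0],[[0,0,0],[0,0,0.035],0],[[0,0,0],[0,0,0.06],0],[[0,0,0],[0,0,0.08],0],[[0,0,0],[0,0,0.098],0],[[0,0,0],[0,0,0.11],0],[[0,0,0],[0,0,0.117],0],[[0,0,0],[0,0,0.117],0],[[0,0,0],[0,0,0.117],0]]}}

```text
t: 53.38
position: [714.7, 66.3, 59.9]
tcp_rot: [0.166, -3.135, -0.0]
force: [0.1, 0.2, 0.6]
grip_width: 0.007
grasp_force: 0.0
```

{"fn": "apply_moves", "kwargs": {"series": [[[0,0,0],[0.004,0,0],0],[[0,0,0],[0.008,0,0],0],[[0,0,0],[0.012,0,0],0],[[0,0,0],[0.016,0,0],0],[[0,0,0],[0.02,0,0],0],[[0,0,0],[0.024,0,0],0],[[0,0,0],[0.027,0,0],0],[[0,0,0],[0.029,0,0],0],[[0,0,0],[0.031,0,0],0],[[0,0,0],[0.032,0,0],0],[[0,0,0],[0.032,0,0],0]]}}

```text
t: 54.3
position: [682.9, 63.0, 59.6]
tcp_rot: [0.166, -3.135, -0.001]
force: [4.0, 1.3, 3.0]
grip_width: 0.005
grasp_force: 2.0
```

{"fn": "apply_moves", "kwargs": {"series": [[[0,0,0],[0.0015,0,0],0],[[0,0,0],[0.003,0,0],0],[[0,0,0],[0.0045,0,0],0],[[0,0,0],[0.006,0,0],0],[[0,0,0],[0.006,0,0],0],[[0,0,0],[0.006,0,0],0]]}}

```text
t: 54.8
position: [679.1, 62.8, 59.7]
tcp_rot: [-0.166, 3.136, 0.001]
force: [11.3, 1.1, -2.1]
grip_width: 0.008
grasp_force: 5.7
```

{"fn": "apply_moves", "kwargs": {"series": [[[0,0,0],[0.001,0,0],0],[[0,0,0],[0.002,0,0],0],[[0,0,0],[0.003,0,0],0],[[0,0,0],[0.003,0,0],0],[[0,0,0],[0.003,0,0],0]]}}

```text
t: 55.22
position: [679.0, 63.2, 61.0]
tcp_rot: [-0.167, 3.13, 0.003]
force: [18.0, 1.3, -1.6]
grip_width: 0.005
grasp_force: 8.8
```

```bash
python3 - <<'E'
from fit import *
u=np.array([.9945,.1048,0]);v=np.array([-.1048,.9945,0]);O=np.array([513.5,135.5,0])
r=down(.105-np.pi); p=O-90*v+151*u+[0,0,58]; setcmd(p,r); s=where(); q=s['joint_positions']; print('xdock',(s['position']-O+90*v)@u)
az=.944; d2=down(az+np.pi/2-2*np.pi) # tool y along panel x line
k=np.array([485,406.4,90])
W=[(p+35*u,r),(p+35*u+[0,0,220],r),([560,250,300],down(-3.4)),([k[0],k[1],190],d2),(k,d2)]
for w in W: x=rep(w[0],w[1],q); q=x[0]; print(np.round(w[0]),q.round(2),x[1],np.round(x[2:],2))
plan(*W)
E
```

```text
t 55.22 pos [679.   63.2  61. ] err [5.9 1.3 3. ] roterr [-0.001 -0.007 -0.002] F [18.   1.3 -1.6] g 0.005 8.8 q [ 0.378  0.508 -0.178  0.001 -0.878 -1.843]
xdock 157.0233869343525
[708.  65.  58.] [ 0.37  0.55 -0.1  -0.   -0.92 -1.83] True [  0.92 428.27 427.97]
[708.  65. 278.] [ 0.37  0.4   0.17 -0.   -1.34 -1.83] True [  1.08 648.34 647.97]
[560 250 300] [ 0.74  0.22 -0.03 -0.   -1.32 -2.57] True [  0.46 670.33 669.97]
[485. 406. 190.] [ 1.01  0.32 -0.15 -0.   -1.1  -3.2 ] True [ -0.17 560.31 559.97]
[485. 406.  90.] [ 1.01  0.41 -0.26 -0.   -0.9  -3.2 ] True [ -0.17 460.26 459.97]
turn [0.0, -0.0, -0.0] shift [-0.035, -0.0, -0.0]
turn [0.0, -0.0, -0.0] shift [-0.0, -0.0, -0.22]
turn [-0.0, -0.0, 0.3634] shift [0.1278, 0.199, -0.022]
turn [-0.0, -0.0, 0.3684] shift [0.1124, 0.1321, 0.11]
turn [-0.0, -0.0, -0.0] shift [0.0, -0.0001, 0.1]
```

```bash
python3 - <<'E'
from fit import *
u=np.array([.9945,.1048,0]);v=np.array([-.1048,.9945,0]);O=np.array([513.5,135.5,0])
r=down(.105-np.pi); p=O-90*v+151*u+[0,0,58]; setcmd(p,r); q=sensors.sense()['joint_positions']
d2=down(.944-np.pi/2); k=np.array([484.5,406,90])
W=[(p+35*u+[0,0,220],r),([600,180,300],down(-1.85)),([k[0],k[1],200],d2),(k,d2)]
for w in W: x=rep(w[0],w[1],q); q=x[0]; print(np.round(w[0]),q.round(2),x[1],np.round(x[2:],2))
plan(*W)
E
```

```text
[708.  65. 278.] [ 0.37  0.4   0.17 -0.   -1.34 -1.83] True [  1.08 648.34 647.97]
[600 180 300] [ 0.6   0.25  0.   -0.   -1.33 -0.88] True [  1.02 670.33 669.97]
[484. 406. 200.] [ 1.01  0.31 -0.14  0.   -1.12 -0.06] True [  0.88 570.31 569.97]
[484. 406.  90.] [ 1.01  0.41 -0.26  0.   -0.89 -0.06] True [  0.76 460.26 459.97]
turn [0.0, -0.0, -0.0] shift [-0.035, -0.0, -0.22]
turn [0.0, -0.0, -1.1866] shift [0.0953, 0.1252, -0.022]
turn [0.0, 0.0, -1.2232] shift [-0.1854, 0.1733, 0.1]
turn [0.0, 0.0, 0.0] shift [-0.0, 0.0, 0.11]
```

{"fn": "apply_moves", "kwargs": {"series": [[[0,0,0],[-0.012,0,0],0],[[0,0,0],[-0.024,0,0],0],[[0,0,0],[-0.035,0,0],0],[[0,0,0],[-0.035,0,0],0],[[0,0,0],[-0.035,0,-0.02],0],[[0,0,0],[-0.035,0,-0.055],0.3],[[0,0,0],[-0.035,0,-0.095],0.7],[[0,0,0],[-0.035,0,-0.135],0.7],[[0,0,0],[-0.035,0,-0.175],0.7],[[0,0,0],[-0.035,0,-0.205],0.7],[[0,0,0],[-0.035,0,-0.22],0.7]]}}

```text
t: 56.13
position: [708.7, 65.2, 283.6]
tcp_rot: [0.165, -3.137, -0.001]
force: [1.5, 0.2, 1.0]
grip_width: 0.399
grasp_force: 0.0
```

{"fn": "apply_moves", "kwargs": {"series": [[[0,0,-0.11],[0.0087,0.0114,-0.002],0.7],[[0,0,-0.22],[0.0173,0.0228,-0.004],0.7],[[0,0,-0.33],[0.026,0.034,-0.006],0.7],[[0,0,-0.44],[0.035,0.0455,-0.008],0.7],[[0,0,-0.55],[0.043,0.057,-0.01],0.7],[[0,0,-0.66],[0.052,0.068,-0.012],0.7],[[0,0,-0.77],[0.061,0.08,-0.014],0.7],[[0,0,-0.88],[0.069,0.091,-0.016],0.7],[[0,0,-0.99],[0.078,0.1025,-0.018],0.7],[[0,0,-1.09],[0.087,0.114,-0.02],0.7],[[0,0,-1.1866],[0.0953,0.1252,-0.022],0.7],[[0,0,-1.1866],[0.0953,0.1252,-0.022],0.7]]}}

```text
t: 57.13
position: [598.6, 180.8, 301.0]
tcp_rot: [1.896, -2.498, -0.005]
force: [0.4, 0.1, 0.5]
grip_width: 0.698
grasp_force: 0.0
```

{"fn": "apply_moves", "kwargs": {"series": [[[0,0,-0.11],[-0.0167,0.0156,0.009],0.7],[[0,0,-0.22],[-0.0334,0.031,0.018],0.7],[[0,0,-0.33],[-0.05,0.047,0.027],0.7],[[0,0,-0.44],[-0.067,0.0625,0.036],0.7],[[0,0,-0.55],[-0.083,0.078,0.045],0.7],[[0,0,-0.66],[-0.1,0.0935,0.054],0.7],[[0,0,-0.77],[-0.117,0.109,0.063],0.7],[[0,0,-0.88],[-0.133,0.125,0.072],0.7],[[0,0,-0.99],[-0.15,0.14,0.081],0.7],[[0,0,-1.1],[-0.167,0.156,0.09],0.7],[[0,0,-1.2232],[-0.1854,0.1733,0.1],0.7],[[0,0,-1.2232],[-0.1854,0.1733,0.1],0.7]]}}

```text
t: 58.13
position: [482.5, 407.0, 198.4]
tcp_rot: [2.986, -0.956, -0.009]
force: [-0.0, -0.6, -1.0]
grip_width: 0.7
grasp_force: 0.0
```

```bash
python3 - <<'E'
from fit import *
p,r=cmd(); setcmd(p+[0,0,110],r); where(); setcmd(p,r)
g,_=snap('s16','scene'); t,_=snap('t16','top'); snap('w16')
o=np.zeros((600,800,3),np.uint8); o[:420,:480]=cv2.resize(g[225:365,240:400],(480,420),interpolation=cv2.INTER_CUBIC); o[:420,480:]=cv2.resize(t[150:290,210:317],(320,420),interpolation=cv2.INTER_CUBIC)
o[420:,:300]=cv2.resize(t[130:310,400:500],(300,180)) if 0 else cv2.resize(g[130:260,180:350],(300,180)); cv2.imwrite('pics/c16.png',o)
E
```

```text
t 58.13 pos [482.5 407.  198.4] err [-2.   1.  -1.6] roterr [-0.008 -0.004 -0.007] F [-0.  -0.6 -1. ] g 0.7 0.0 q [ 1.007  0.317 -0.133 -0.005 -1.129 -0.054]
```

View pics/c16.png

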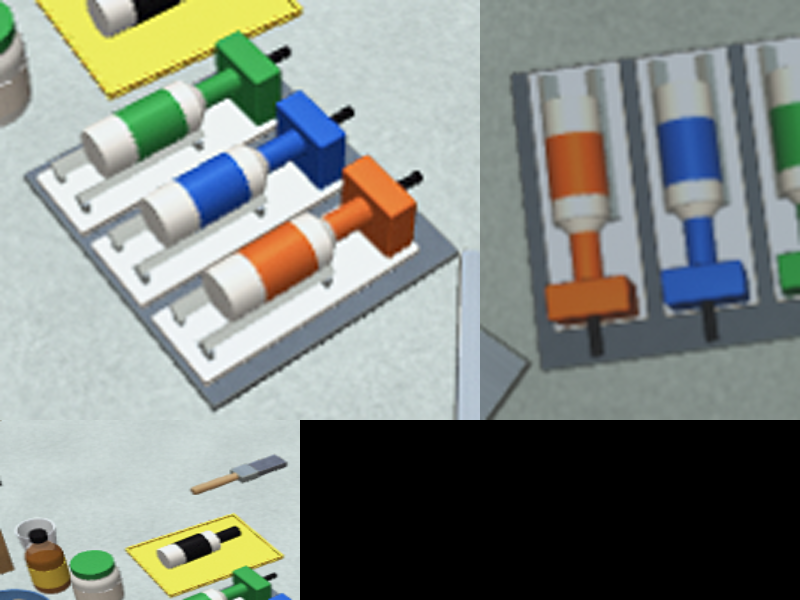

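All three cartridges are against their couplings, the spent one is in the tray, and the bystanders are untouched. Next I lock the lever.

{"fn": "apply_moves", "kwargs": {"series": [[[0,0,0],[0,0,0.015],0.7],[[0,0,0],[0,0,0.04],0.7],[[0,0,0],[0,0,0.065],0.7],[[0,0,0],[0,0,0.085],0.7],[[0,0,0],[0,0,0.1],0.7],[[0,0,0],[0,0,0.107],0.7],[[0,0,0],[0,0,0.11],0.7],[[0,0,0],[0,0,0.11],0.7],[[0,0,0],[0,0,0.11],0.7]]}}

```text
t: 59.03
position: [485.7, 406.1, 92.9]
tcp_rot: [-2.988, 0.969, 0.004]
force: [-0.1, 0.1, 0.9]
grip_width: 0.701
grasp_force: 0.0
```

{"fn": "apply_moves", "kwargs": {"series": [[[0,0,0],[0,0,0],0.1],[[0,0,0],[0,0,0],0.1],[[0,0,0],[0,0,0],0.1],[[0,0,0],[0,0,0],0.1],[[0,0,0],[0,0,0],0.1],[[0,0,0],[0,0,0],0.1],[[0,0,0],[0,0,0],0.1],[[0,0,0],[0,0,0],0.1],[[0,0,0],[0,0,0],0.1],[[0,0,0],[0,0,0],0.1]], "squeeze": 8}}

```text
t: 59.87
position: [486.9, 408.7, 92.7]
tcp_rot: [-2.985, 0.965, 0.001]
force: [4.1, 6.4, -2.0]
grip_width: 0.289
grasp_force: 7.7
```

{"fn": "apply_moves", "kwargs": {"series": [[[0,0,0],[0,-0.008,-0.0033],0.1],[[0,0,0],[0,-0.016,-0.0055],0.1],[[0,0,0],[0,-0.024,-0.0068],0.1],[[0,0,0],[0,-0.032,-0.0072],0.1],[[0,0,0],[0,-0.04,-0.006],0.1],[[0,0,0],[0,-0.048,-0.004],0.1],[[0,0,0],[0,-0.055,-0.0015],0.1],[[0,0,0],[0,-0.06,0],0.1],[[0,0,0],[0,-0.062,0],0.1],[[0,0,0],[0,-0.062,0],0.1],[[0,0,0],[0,-0.062,0],0.1]]}}

```text
t: 60.78
position: [520.8, 455.2, 91.0]
tcp_rot: [2.985, -0.967, -0.006]
force: [-2.1, -4.5, 4.8]
grip_width: 0.295
grasp_force: 8.9
```

{"fn": "apply_moves", "kwargs": {"series": [[[0,0,0],[0,-0.001,0],0.1],[[0,0,0],[0,-0.002,0],0.1],[[0,0,0],[0,-0.003,0],0.1],[[0,0,0],[0,-0.003,0],0.1],[[0,0,0],[0,-0.003,0],0.1],[[0,0,0],[0,-0.003,0],0.1]]}}

```text
t: 61.28
position: [521.0, 455.4, 90.8]
tcp_rot: [2.98, -0.966, -0.009]
force: [-9.0, -10.9, 10.2]
grip_width: 0.289
grasp_force: 9.3
```

```bash
python3 - <<'E'
from fit import *
p,r=cmd(); p=p+r.apply([0,-65,0]); setcmd(p,r); q=where()['joint_positions']
# button: refine from w1 + panel geometry
k=np.array([517.4,451.3]); 
d2=r
b=np.array([438.4,342.1,0]);
W=[(p+[0,0,100],r),(b+[0,0,150],r),(b+[0,0,55],r)]
for w in W: x=rep(w[0],w[1],q); q=x[0]; print(np.round(w[0]),q.round(2),x[1],np.round(x[2:],2))
plan(*W)
E
```

```text
t 61.28 pos [521.  455.4  90.8] err [-1.6 -3.3  0.8] roterr [-0.01  -0.003  0.   ] F [ -9.  -10.9  10.2] g 0.289 9.3 q [ 0.997  0.501 -0.108 -0.004 -0.972 -0.051]
[523. 459. 190.] [ 1.    0.42  0.   -0.   -1.15 -0.06] True [  1.02 560.31 559.97]
[438. 342. 150.] [ 1.01  0.24 -0.37 -0.   -0.97 -0.07] True [  0.65 520.28 519.97]
[438. 342.  55.] [ 1.01  0.35 -0.47 -0.   -0.75 -0.07] True [  0.55 425.23 424.97]
turn [0.0, 0.0, 0.0] shift [-0.0, 0.0, -0.1]
turn [0.0, 0.0, 0.0] shift [0.0001, 0.1438, 0.04]
turn [0.0, 0.0, 0.0] shift [0.0, -0.0, 0.095]
```

{"fn": "apply_moves", "kwargs": {"series": [[[0,0,0],[0,0.003,0],0.1],[[0,0,0],[0,0.003,0],0.5],[[0,0,0],[0,0.003,0],0.6],[[0,0,0],[0,0.003,0],0.6],[[0,0,0],[0,0.003,0],0.6],[[0,0,0],[0,0.003,-0.01],0.6],[[0,0,0],[0,0.003,-0.03],0.6],[[0,0,0],[0,0,-0.06],0.5],[[0,0,0],[0,0,-0.09],0.3],[[0,0,0],[0,0,-0.1],0],[[0,0,0],[0,0,-0.1],0]]}}

```text
t: 62.2
position: [525.0, 460.5, 196.8]
tcp_rot: [-2.983, 0.965, 0.0]
force: [-1.0, 0.5, 0.9]
grip_width: 0.36
grasp_force: 0.0
```

{"fn": "apply_moves", "kwargs": {"series": [[[0,0,0],[0,0.018,0],0],[[0,0,0],[0,0.036,0],0],[[0,0,0],[0,0.06,0.01],0],[[0,0,0],[0,0.085,0.02],0],[[0,0,0],[0,0.11,0.03],0],[[0,0,0],[0,0.13,0.04],0],[[0,0,0],[0.0001,0.1438,0.04],0],[[0,0,0],[0.0001,0.1438,0.04],0],[[0,0,0],[0.0001,0.1438,0.04],0]]}}

```text
t: 62.95
position: [439.0, 341.9, 152.3]
tcp_rot: [2.988, -0.968, -0.005]
force: [0.6, 0.5, 0.5]
grip_width: 0.004
grasp_force: 0.0
```

{"fn": "apply_moves", "kwargs": {"series": [[[0,0,0],[0,0,0.015],0],[[0,0,0],[0,0,0.035],0],[[0,0,0],[0,0,0.055],0],[[0,0,0],[0,0,0.072],0],[[0,0,0],[0,0,0.085],0],[[0,0,0],[0,0,0.092],0],[[0,0,0],[0,0,0.095],0],[[0,0,0],[0,0,0.095],0],[[0,0,0],[0,0,0.095],0]]}}

```text
t: 63.7
position: [439.3, 342.7, 57.5]
tcp_rot: [2.988, -0.968, -0.004]
force: [-0.8, 0.6, -0.2]
grip_width: 0.005
grasp_force: 0.0
```

```bash
python3 - <<'E'
from fit import *
where(); g,s=snap('s17','scene'); print(blobs(g,'red',20), proj([520.5,455,100],s))
E
```

```text
t 63.7 pos [439.3 342.7  57.5] err [0.9 0.6 2.5] roterr [-0.001 -0.002 -0.001] F [-0.8  0.6 -0.2] g 0.005 0.0 q [ 1.012  0.348 -0.464 -0.004 -0.76  -0.065]
[([204.8, 286.0], [199, 280, 13, 13, 138]), ([415.7, 357.2], [410, 352, 12, 12, 112])] [[415.7198 356.6452]]
```

Locked (knob at (415.7,357.2) as predicted). Next I press the button in small steps, watching the force.

{"fn": "apply_moves", "kwargs": {"series": [[[0,0,0],[0,0,0.003],0],[[0,0,0],[0,0,0.006],0],[[0,0,0],[0,0,0.009],0],[[0,0,0],[0,0,0.012],0],[[0,0,0],[0,0,0.014],0],[[0,0,0],[0,0,0.014],0],[[0,0,0],[0,0,0.014],0]]}}

```text
t: 64.33
position: [439.7, 343.1, 48.4]
tcp_rot: [-2.988, 0.964, 0.001]
force: [-14.0, -7.7, 52.0]
grip_width: 0.007
grasp_force: 25.9
```

{"fn": "apply_moves", "kwargs": {"series": [[[0,0,0],[0,0,0.0015],0],[[0,0,0],[0,0,0.003],0],[[0,0,0],[0,0,0.0045],0],[[0,0,0],[0,0,0.006],0],[[0,0,0],[0,0,0.006],0],[[0,0,0],[0,0,0.006],0],[[0,0,0],[0,0,0.006],0]]}}

```text
t: 64.92
position: [440.0, 343.2, 47.4]
tcp_rot: [-2.987, 0.961, -0.002]
force: [-31.5, -17.7, 102.0]
grip_width: 0.006
grasp_force: 51.3
```

{"fn": "apply_moves", "kwargs": {"series": [[[0,0,0],[0,0,-0.006],0],[[0,0,0],[0,0,-0.015],0],[[0,0,0],[0,0,-0.03],0],[[0,0,0],[0,0,-0.06],0],[[0,0,0],[0,0,-0.095],0],[[0,0,0],[-0.03,0,-0.12],0],[[0,0,0],[-0.06,0,-0.14],0],[[0,0,0],[-0.08,0,-0.14],0],[[0,0,0],[-0.08,0,-0.14],0]]}}

```text
t: 65.67
position: [372.6, 391.2, 178.9]
tcp_rot: [-2.987, 0.964, 0.005]
force: [-0.0, -0.2, -0.2]
grip_width: 0.004
grasp_force: 0.0
```

```bash
python3 - <<'E'
from fit import *
s=sensors.sense(); print(s['position'],s['force'])
f,w=snap('w18'); g,sc=snap('s18','scene')
c=proj([439,342.4,40],w)[0]; c2=proj([439,342.4,40],sc)[0]; print(c,c2)
x,y=map(int,c); a=f[max(0,y-60):y+60,max(0,x-90):x+90]; b=g[int(c2[1])-40:int(c2[1])+70,int(c2[0])-60:int(c2[0])+60]
o=np.zeros((600,800,3),np.uint8); a=cv2.resize(a,None,fx=2.5,fy=2.5,interpolation=cv2.INTER_CUBIC); b=cv2.resize(b,None,fx=2.8,fy=2.8,interpolation=cv2.INTER_CUBIC); o[:a.shape[0],:a.shape[1]]=a; o[:b.shape[0],460:460+b.shape[1]]=b[:, :340]; cv2.imwrite('pics/c18.png',o)
E
```

```text
[372.6401 391.2119 178.8902] [-0.0139 -0.2015 -0.2057]
[317.4385 117.7191] [411.5723 319.5565]
```

View pics/c18.png

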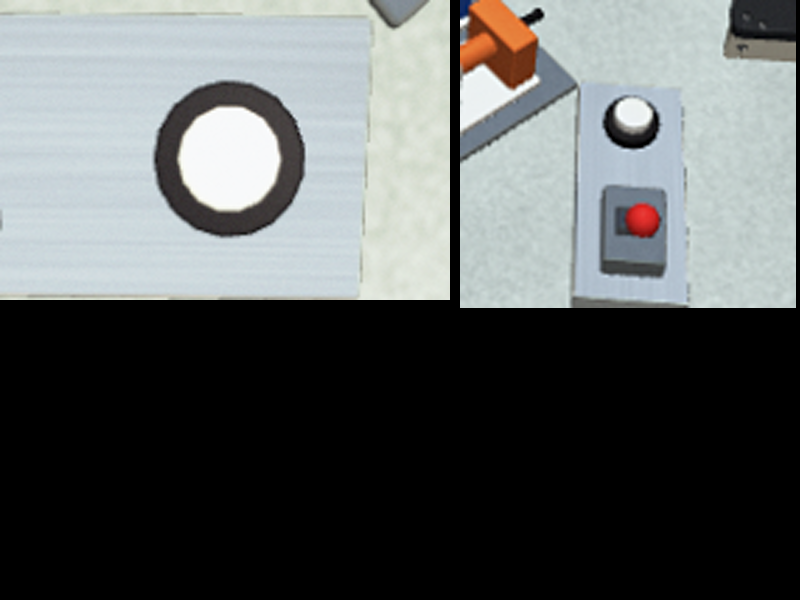

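```bash
python3 - <<'E'
from fit import *
np.set_printoptions(suppress=True,precision=1)
obs=[]
for n,roi in(('w18',(270,80,370,160)),('w1',(290,195,345,248)),('s18',(395,300,430,345)),('w2',(125,215,170,262)),('top0',(180,260,215,290))):
    if n=='top0': f=cv2.imread('pics/top0.png');w=viewer.camera_params('top')
    else: f,w=load(n)
    h=cv2.cvtColor(f,cv2.COLOR_BGR2HSV); x0,y0,x1,y1=roi
    for nm,m in(('white',cv2.inRange(h,(0,0,225),(180,25,255))),('dark',cv2.inRange(h,(0,0,0),(180,255,80)))):
        z=np.zeros_like(m); z[y0:y1,x0:x1]=m[y0:y1,x0:x1]; k,l,st,ce=cv2.connectedComponentsWithStats(z)
        if k<2: print(n,nm,'none');continue
        i=1+np.argmax(st[1:,4]); e=cv2.fitEllipse(cv2.convexHull(np.argwhere(l==i)[:,::-1].astype(np.int32))); print(n,nm,np.round(e[0],1),np.round(e[1],1),st[i,4]); obs.append((n,nm,e[0],w))
for nm in('white','dark'):
    o=[(a[2],a[3]) for a in obs if a[1]==nm and a[0] in('w18','w1','w2')]; print(nm,tri(o),[ (a[0],b[0],tri([(a[2],a[3]),(b[2],b[3])])[0].round(1).tolist()) for i,a in enumerate(obs) for b in obs[i+1:] if a[1]==b[1]==nm])
E
```

```text
w18 white [318.3 119.9] [39.3 41. ] 1268
w18 dark [318.4 120.1] [59.4 61.1] 1425
w1 white [317. 222.] [22.6 23. ] 421
w1 dark [317.  219.4] [36.2 36.6] 520
s18 white [412.5 318.9] [ 9.5 11.6] 93
s18 dark [411.7 322.6] [18.  19.7] 139
w2 white [140.7 241.4] [21.  24.1] 401
w2 dark [146.  237.8] [35.5 38.5] 526
top0 white none
top0 dark [198.4 274.6] [19.6 20.6] 180
white (array([437.2, 343. ,  47.1]), np.float64(0.1367085277604124)) [('w18', 'w1', [437.1, 343.0, 46.7]), ('w18', 's18', [437.1, 342.9, 41.9]), ('w18', 'w2', [437.2, 343.0, 47.1]), ('w1', 's18', [436.6, 343.3, 42.1]), ('w1', 'w2', [437.3, 343.0, 47.2]), ('s18', 'w2', [437.2, 344.2, 44.2])]
dark (array([437.4, 342.9,  32.7]), np.float64(0.24872712481310236)) [('w18', 'w1', [437.3, 342.9, 33.4]), ('w18', 's18', [437.3, 342.8, 27.0]), ('w18', 'w2', [437.5, 342.8, 32.7]), ('w18', 'top0', [438.0, 342.6, 33.8]), ('w1', 's18', [436.6, 343.3, 27.3]), ('w1', 'w2', [437.3, 343.2, 32.2]), ('w1', 'top0', [438.3, 342.3, 36.4]), ('s18', 'w2', [437.4, 344.2, 29.5]), ('s18', 'top0', [438.7, 343.9, 29.4]), ('w2', 'top0', [438.6, 341.9, 35.3])]
```

```bash
python3 - <<'E'
from h import *
f,_=load('s18'); print(blobs(f,'red',20)); 
from station import hand_in; print(hand_in())
E
```

```text
[([204.8, 285.9], [199, 280, 13, 13, 139]), ([415.7, 357.2], [410, 352, 12, 12, 113])]
the job is handed in; nothing more can be done
None
```

The job is handed in (verdict not shown): lever unlocked, the one spent cartridge in the tray, blue, orange and green fully home, lever relocked, prime button pressed all the way down, peaking at 102 N against the 120 N wrist limit.

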